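# Crank a cross slide to its setting stop and lock it

### The job

Wind the small cross slide along with its crank, which is only pushed onto a square shaft end, until the carriage's pointer is in line with the blade of the setting stop, and do not let the crank ride up off its square. Then throw the ball-ended lock lever over to its other side so that it drops and stays there, and let go of everything. Leave the spanner, the bottle and the steel bar where they are.

Things in the scene. Friction and masses are not known exactly. Their poses are not given: they have to be found in the camera images.
- machine: Grey cross slide fixed to the bench, upright, at a varying place and yaw. Origin on the bench straight below the crank centre; z up; front (-x) faces the robot, y along the carriage's travel. Base plate 290 x 460 x 20 mm (x -60 to 230). The crank shaft leaves the sloping face of a 110 mm wide gear head, leaning 35 degrees from vertical sideways, towards -y. Lock lever at y = 180 mm.
- shaft_end (a point): Centre of the crank's circle, on the shaft axis, 125 mm above the bench, in the middle of the crank hub when fully on. Hub 36 mm square, 10 mm below to 10 mm above this point; the 14 mm square shaft end shows 4 mm above it; gear head face 28 mm below. z axis: along the shaft, outward and up; turns with the shaft.
- crank_shaft (a joint): Angle of shaft and crank, rad, positive counter-clockwise seen from the handle side (right-hand rule about the outward shaft axis); starts at any angle, stays where it is left, takes 0.22 N m (5 N at the handle). One turn counter-clockwise moves the carriage 12 mm along the machine's +y, clockwise back.
- crank_seat (a joint): How far the crank has ridden up its square along the shaft axis, m: 0 fully on; it slides with little friction and falls back by itself when let go. Beyond 0.015 it counts as slipped off.
- crank_grip (a point): Middle of the crank's black handle, a round sleeve parallel to the shaft axis, 24 to 27 mm in diameter, 58 mm long; 45 mm from the shaft axis and 40 mm outward along it from shaft_end. The sleeve spins freely on its pin: a tool can hold it and go round the circle without turning. Crank arm's upper face 34 mm below this point along the axis.
- lamp_bar (a point): Middle of the aluminium lamp tube that hangs over the crank along the machine's x: diameter 24 mm, 160 mm long, axis at machine y = 29, z = 319 mm, from x = -70 to 90 mm, then a 16 mm arm to a post at x = 100, y = 100 mm. It blocks a vertical tool at the +y side of the crank's circle: hold the handle with the tool leaning like the shaft, fingers along the shaft axis.
- pointer (a point): Tip of the 3 mm wide aluminium pointer on the carriage's far (+x) edge, 119 mm above the bench, 234 mm behind (+x) the crank centre. Axes as the machine. The carriage (90 x 100 mm, low tool post on top) runs along the machine's y.
- carriage (a joint): Carriage travel, m, positive along the machine's +y, driven by the crank only; limits -0.03 and 0.09.
- mark (a point): Top near edge of the 3 mm wide upright blade on the setting stop, a 30 mm steel block clamped to the far rail (fixed, placed differently each time), 119 mm above the bench, 241 mm behind the crank centre. Axes as the machine. At the start it is 28 to 52 mm to the +y side of the pointer. In line means equal y in the machine's frame.
- lock_lever (a joint): Lock lever, rad: 0 open, leaning 0.5 rad from vertical to the front (-x); 1.0 locked, leaning 0.5 rad to the back (+x). Its pivot is along the machine's y at x = 30, y = 180, z = 98 mm. Top-heavy: push the ball past upright (0.5) and it drops over by itself; about 1 N at the ball.
- lock_ball (a point): Centre of the black ball (diameter 34 mm) on the lock lever, 72 mm from the pivot; 161 mm above the bench when open, 170 mm when upright. Free space around and above it; push it from the front towards the machine's +x.
- spanner: Loose spanner lying on the bench, leave alone.
- oil_bottle: White plastic bottle, 56 mm diameter, 150 mm high, origin under its base; leave alone.
- bar_stock: Short upright steel bar, 40 mm diameter, 70 mm high, origin under its base; leave alone.

How it is judged:
By the outcome, as a careful person would: the job done as asked, in the order asked, and still so for the second after the job is handed in, with the robot touching nothing.
It also fails if it takes over 72 s, if anything falls off the work surface, if the arm or the gripper's body presses on something with over 40 N, if the wrist force passes 120 N, or if a joint passes its speed limit or range.

### The arm

A 7-joint arm with a two-finger parallel gripper is mounted at the origin on the work surface. World frame = base frame: x ahead of the robot, y to its left, z up, the work surface at z = 0. Lengths are in mm, angles in rad, forces in N, time in s.
With the tool pointing down it reaches from about 425 to 925 mm from the base axis. Payload 6.8 kg.
Tool frame: the origin (TCP) lies on the front face of the gripper's body, between the roots of the fingers; the fingertips stand 73 mm ahead of it and the grasp point (between the pads) lies 54 mm ahead of it (pinch_z is the distance from the TCP to the grasp point, in mm); z points along the fingers, x is the direction in which the jaws open and shut, and the axes are right-handed (so a half turn about z gives the same grasp; the last joint's range is limited). The gripper opens to 85 mm and grips with 20 to 120 N. Pads are 22 mm wide; open, the fingers measure 114 mm over their backs; the gripper's body (76 mm by 85 mm) begins 54 mm behind the grasp point. The pads swing forward as they close: fully open they stand 13 mm farther back than shut.
Start: joints at [1.218, 0.477, 0.022, 1.555, -0.011, 1.109, -0.083], TCP at [163.601, -654.889, 303.908] pointing down, gripper open.
Joint ranges: [-2.96, 2.96], [-0.34, 2.1], [-1.41, 1.46], [0.24, 2.44], [-1.37, 4.51], [0.17, 1.92], [-2.96, 2.96]. Speed limits (rad/s): [2.39, 2.39, 3.14, 3.14, 3.14, 3.14, 3.14].

### API

Orientations are given as a rotation vector (axis times angle).
In Python, from plant import * gives the robot as it stands.
- The arm moves only by the tool apply_moves, never from a script. Its argument "commands" is text: rows parted by semicolons, each of 7 numbers parted by spaces: the shift along the tool's x, y, z in cm, then the turn, a rotation vector about the tool's x, y, z in rad, then the opening, from -1 (shut) to 1 (fully open). A call has 1 to 8 rows; each row shifts and turns the commanded pose from where the row before left it, along the tool's axes as they then stand; what a row does not reach is not made up. A row lasts 1/8 s, in which the tool goes at most 62.5 mm and 10.7 degrees, less where a joint would pass 70% of its speed; a pose out of reach is approached as far as the arm can. A call with a gripper value outside its range is refused whole. The fingers move at their own pace and stop on an object; "newtons" is the grip in N (left out, the last holds). Time passes only in rows, so rows that do not move let the fingers close. It gives the time, the measured TCP pose, the force and the opening at its end, in the units of the state.
- read_state(): the state, without advancing time (a new reading comes with each control period).
- camera(name): name is "scene" or "top" or "wrist"; returns a dict with "color" (480x640x3 uint8, blue, green, red), "vertical_fov" (degrees; the focal length in pixels is half the picture's height over the tangent of half this angle, whatever the lens; pixels are square), "cx", "cy" (the principal point, pixels), "k1" (the pictures are not rectified: a ray, as slopes to the right and down, at radius r is drawn at 1 + k1 r^2 times it, then the intrinsics apply), "extrinsics" (4x4, takes a point from camera to world coordinates); the wrist camera has in their place "tool_from_camera" (4x4, takes a point from camera to tool coordinates, whose origin is the TCP and whose axes are the tool frame's). Camera axes: x right, y down, z forward; pixel columns grow to the right and rows downward; lengths in mm; the calibration is good to about 2 mm. A picture is of the moment at which its call begins: read the wrist's pose just before it. There is no depth.
- close_job(): hands the job in, once; it reports no verdict.
The state is a dict: "time_s": time; "joints": joint angles; "qvel": joint speeds; "effort": joint torques, N m; "eef_pos": TCP position; "tcp_rot": TCP orientation; "ft_force": force on the tool from outside, world axes, zero at the start; "moment": the same for the moment, N m; "width": finger opening in mm.
Only numpy, scipy, OpenCV 4.12 (cv2) and the standard library are available. Lean on these libraries where they do the work, as an engineer would, in place of code of your own. Each camera call takes 0.05 s, during which the arm holds its last target.

## Working session

There is one attempt and no reset: what is moved stays moved. The work goes in short steps, Python scripts to look and compute and a tool call to move; the robot and the scene stay as the last step left them, time stands still between calls to the robot, and variables do not carry over. Pictures are saved under pics/ and viewed, and the job is handed in when it is done.

Besides the shell and the picture viewer there is one more tool, called after ">>>" as name(argument=value, ...), one argument or row to a line, values as JSON. apply_moves: Moves the arm, as the interface text tells. Its arguments: {"type":"object","properties":{"commands":{"type":"string"},"newtons":{"type":"number"}},"required":["commands"]}

```bash
ls; mkdir -p pics
python3 - <<'E'
from plant import *
import cv2
s=read_state()
print(s)
for n in ["scene","top","wrist"]:
    c=camera(n); cv2.imwrite(f"pics/{n}0.png",c["color"])
    print(n,{k:v for k,v in c.items() if k!="color"})
E
```

```text
pics
{'time_s': 0.0, 'joints': array([ 1.21792202,  0.47781213,  0.02235086,  1.5564562 , -0.01149908,
        1.10933409, -0.08307396]), 'qvel': array([-1.51395167e-03,  2.52723077e-04,  4.97368594e-04,  6.59000850e-04,
       -4.01222446e-04,  1.51557280e-03, -4.16724818e-05]), 'effort': array([-1.12081816e-03, -5.96445429e+01,  1.60797179e+00, -2.81195426e+01,
        1.25261623e-02,  9.51884984e-03, -1.75458820e-05]), 'eef_pos': array([ 163.45122098, -654.42601631,  302.91576178]), 'tcp_rot': array([-2.47524014e+00,  1.93294030e+00,  2.46309773e-03]), 'ft_force': array([ 0.07189494, -0.28406161,  0.1263334 ]), 'moment': array([-0.00418887,  0.00820906, -0.00321184]), 'width': 85.27481960822116}
scene {'vertical_fov': 52.1474330757346, 'cx': 315.0071431345072, 'cy': 242.8914713088548, 'k1': -0.05083533918196125, 'extrinsics': array([[ 8.74768561e-02,  8.44306670e-01, -5.28671964e-01,
         1.19417641e+03],
       [ 9.96085618e-01, -6.73706108e-02,  5.72244876e-02,
        -7.48121987e+01],
       [ 1.26980635e-02, -5.31608359e-01, -8.46895101e-01,
         1.18146621e+03],
    
[... 340 characters left out ...]
2, -1.22828537e-02,
        -4.31241314e+00],
       [ 1.13582130e-02, -6.25772935e-02, -9.97975487e-01,
         1.51095186e+03],
       [ 0.00000000e+00,  0.00000000e+00,  0.00000000e+00,
         1.00000000e+00]])}
wrist {'vertical_fov': 69.50821338879678, 'cx': 321.6150898428332, 'cy': 239.92379172372864, 'k1': 0.023549834360692377, 'tool_from_camera': array([[ 9.99999983e-01, -1.20242831e-04,  1.41253154e-04,
         7.44533388e-01],
       [ 7.58565993e-05,  9.59957582e-01,  2.80145383e-01,
        -7.05048698e+01],
       [-1.69282510e-04, -2.80145368e-01,  9.59957574e-01,
        -6.93633714e+01],
       [ 0.00000000e+00,  0.00000000e+00,  0.00000000e+00,
         1.00000000e+00]])}
```

View pics/scene0.png

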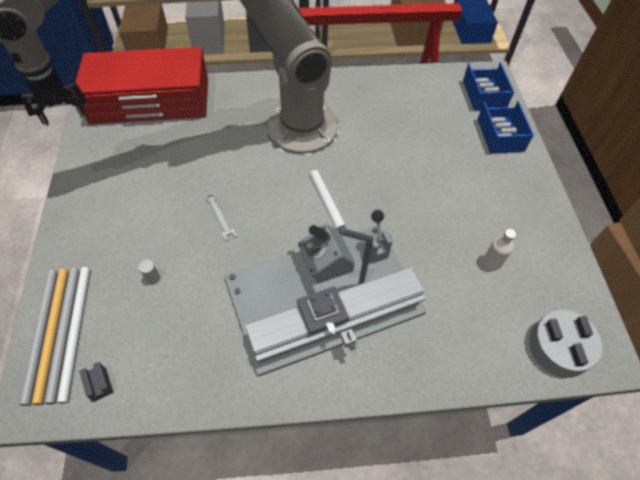

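View pics/top0.png

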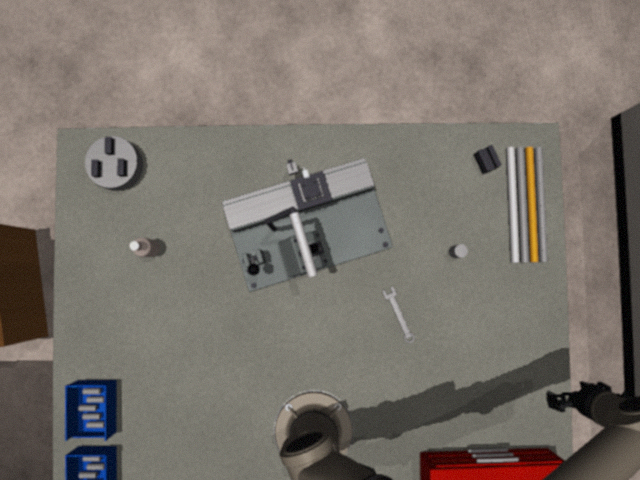

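View pics/wrist0.png

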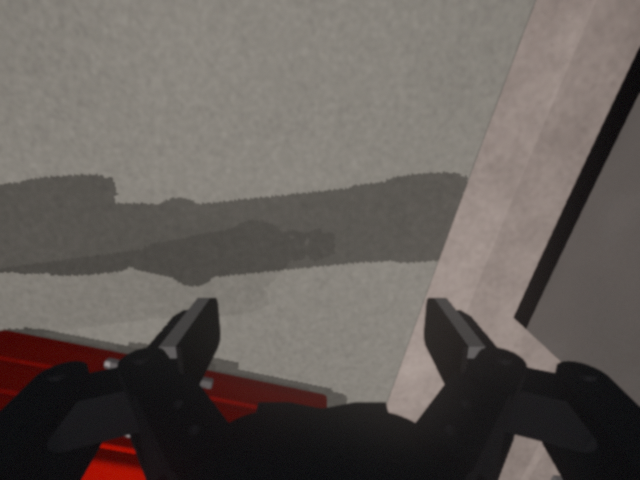

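```bash
cat > h.py <<'E'
import numpy as np, cv2
from scipy.spatial.transform import Rotation as R
def K(c):
    f=240/np.tan(np.radians(c["vertical_fov"]/2)); return f,c["cx"],c["cy"],c["k1"]
def T_of(c,s=None):
    if "extrinsics" in c: return np.array(c["extrinsics"])
    T=np.eye(4);T[:3,:3]=R.from_rotvec(s["tcp_rot"]).as_matrix();T[:3,3]=s["eef_pos"]
    return T@np.array(c["tool_from_camera"])
def proj(c,T,P):
    P=np.atleast_2d(P); f,cx,cy,k=K(c)
    p=(P-T[:3,3])@T[:3,:3]; u=p[:,:2]/p[:,2:3]; r2=(u**2).sum(1,keepdims=True)
    return u*(1+k*r2)*f+[cx,cy]
def ray(c,T,px):
    f,cx,cy,k=K(c); d=(np.array(px,float)-[cx,cy])/f; u=d.copy()
    for _ in range(20): u=d/(1+k*(u@u))
    v=T[:3,:3]@np.array([u[0],u[1],1]); return T[:3,3],v/np.linalg.norm(v)
def at_z(c,T,px,z):
    o,v=ray(c,T,px); return o+v*(z-o[2])/v[2]
def Mw(x,y,yaw):
    M=np.eye(4);M[:3,:3]=R.from_euler('z',yaw).as_matrix();M[:3,3]=[x,y,0];return M
def crop(img,x0,y0,x1,y1,k,name):
    cv2.imwrite(name,cv2.resize(img[y0:y1,x0:x1],None,fx=k,fy=k,interpolation=cv2.INTER_CUBIC))
E
python3 - <<'E'
from h import *
a=cv2.imread("pics/scene0.png");b=cv2.imread("pics/top0.png")
crop(a,220,160,440,380,2.7,"pics/sc1.png") if 0 else cv2.imwrite("pics/sc1.png",cv2.resize(a[165:375,220:435],(645,600*630//630),interpolation=cv2.INTER_CUBIC)[:600])
crop(b,210,150,410,300,4,"pics/tp1.png")
E
```

```text
(no output)
```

View pics/sc1.png

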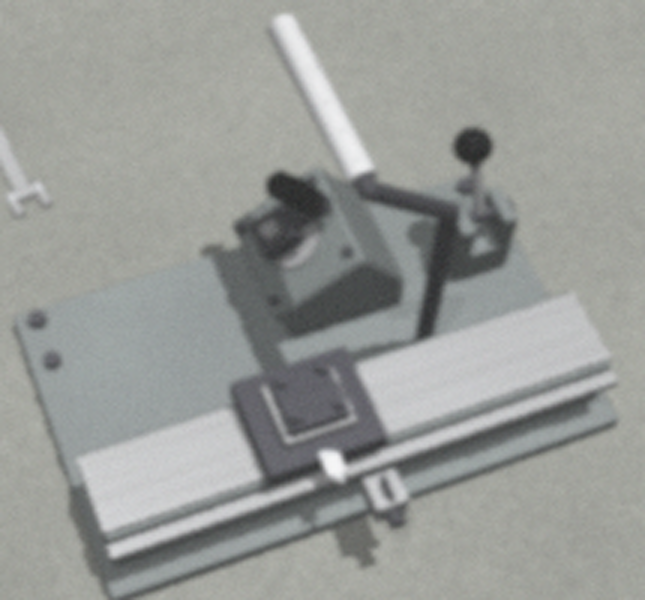

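View pics/tp1.png

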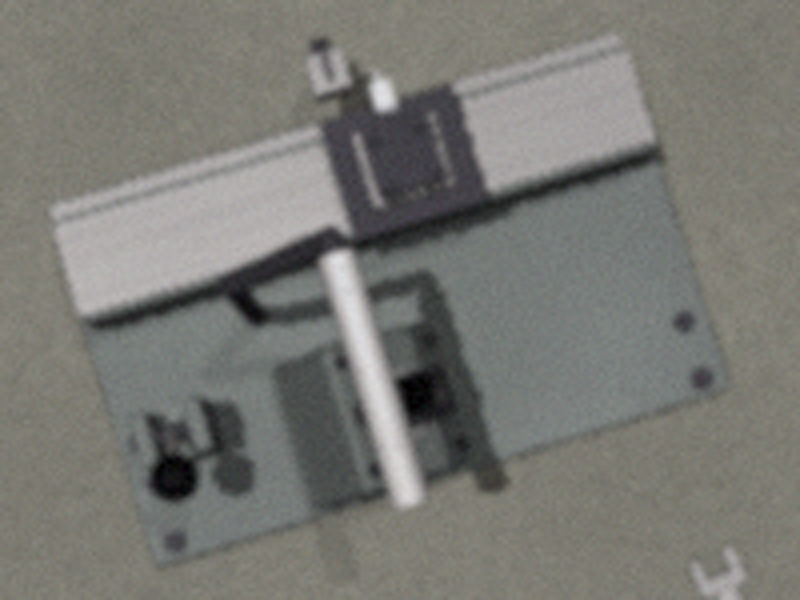

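```bash
cat > fit.py <<'E'
from h import *
from plant import *
from scipy.optimize import least_squares
S=camera("scene");Tp=camera("top")
sc=lambda u,v:(220+u/3,165+v/ (600/210)); tp=lambda u,v:(210+u/4,150+v/4)
obs=[]
a=('L',-70);b=('L',90)
def model(p,k):
    x,y,yaw,y0=p
    L={'lf':(-68,29,322),'lb':(88,29,322),'ball':(30-72*np.sin(.5),180,98+72*np.cos(.5)),
       'fl':(-60,y0+460,20),'fr':(-60,y0,20),'bl':(230,y0+460,20),'br':(230,y0,20)}
    return (Mw(x,y,yaw)@np.array([*L[k],1]))[:3]
obs=[(Tp,'lf',tp(410,503)),(Tp,'lb',tp(337,250)),(Tp,'ball',tp(172,478)),(Tp,'fl',tp(160,565)),(Tp,'fr',tp(730,388)),
 (S,'lf',sc(283,20)),(S,'lb',sc(360,175)),(S,'ball',sc(472,147)),(S,'bl',sc(618,420)),(S,'br',sc(115,597)),(S,'fr',sc(17,325))]
def res(p): return np.concatenate([proj(c,T_of(c),model(p,k))[0]-o for c,k,o in obs])
r=least_squares(res,[550,0,.25,-250],loss='soft_l1')
print(r.x); 
for o,e in zip(obs,res(r.x).reshape(-1,2)): print(o[1],e.round(2))
E
python3 fit.py
```

```text
[ 5.44272428e+02 -1.23676432e+01  2.85659371e-01 -2.29455383e+02]
lf [-0.21 -0.9 ]
lb [-0.86  1.14]
ball [ 0.03 -0.73]
fl [-2.    0.34]
fr [-0.12 -0.25]
lf [-0.8   1.16]
lb [0.3  0.02]
ball [-0.27 -0.43]
bl [ 0.71 -0.83]
br [-1.36  0.66]
fr [-1.93 -3.63]
```

```bash
cat >> h.py <<'E'
SL=np.radians(35)
A=np.array([0,-np.sin(SL),np.cos(SL)]);E1=np.array([1.,0,0]);E2=np.array([0,np.cos(SL),np.sin(SL)])
def hp(th,ax=40,r=45): return np.array([0,0,125])+r*(np.cos(th)*E1+np.sin(th)*E2)+ax*A
def tow(M,P): P=np.atleast_2d(P); return P@M[:3,:3].T+M[:3,3]
E
python3 - <<'E'
from h import *
from plant import *
M=Mw(544.3,-12.4,.2857)
for n,(x0,y0,x1,y1) in [("scene",(270,200,370,275)),("top",(270,210,350,270))]:
    c=camera(n);T=T_of(c);k=8 if n=="scene" else 10
    im=cv2.resize(c["color"][y0:y1,x0:x1],None,fx=k,fy=k,interpolation=cv2.INTER_CUBIC)
    for i in range(12):
        th=i*np.pi/6
        q=(proj(c,T,tow(M,[hp(th,11),hp(th,69)]))-[x0,y0]+.5)*k
        q=q.round().astype(int)
        cv2.line(im,tuple(map(int,q[0])),tuple(map(int,q[1])),(0,255,255),1);cv2.circle(im,tuple(map(int,q[1])),4,(0,0,255),-1);cv2.putText(im,str(i),tuple(map(int,q[1])),0,.6,(0,255,0),1)
    q=(proj(c,T,tow(M,[[0,0,125],np.array([0,0,125])+14*A]))-[x0,y0]+.5)*k
    for p in q: cv2.circle(im,tuple(int(v) for v in p),4,(255,0,0),-1)
    cv2.imwrite(f"pics/ov_{n}.png",im)
E
```

```text
(no output)
```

View pics/ov_scene.png

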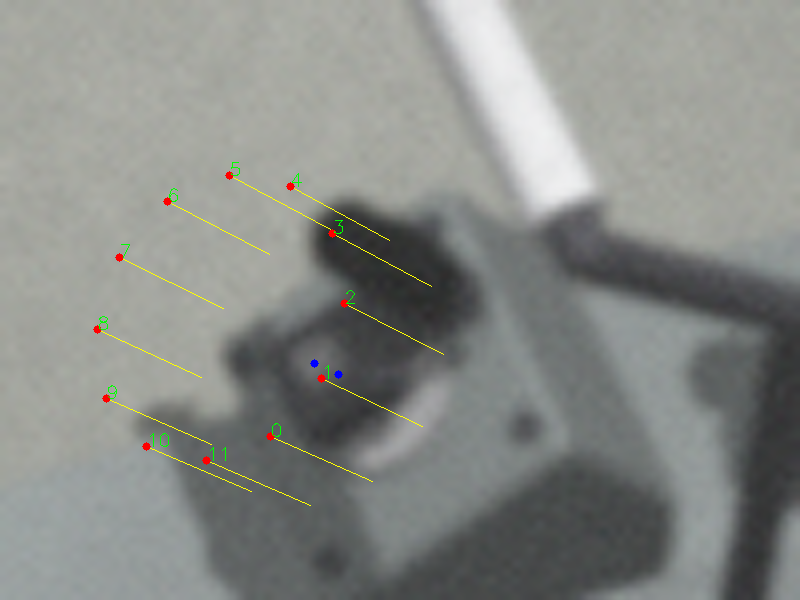

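View pics/ov_top.png

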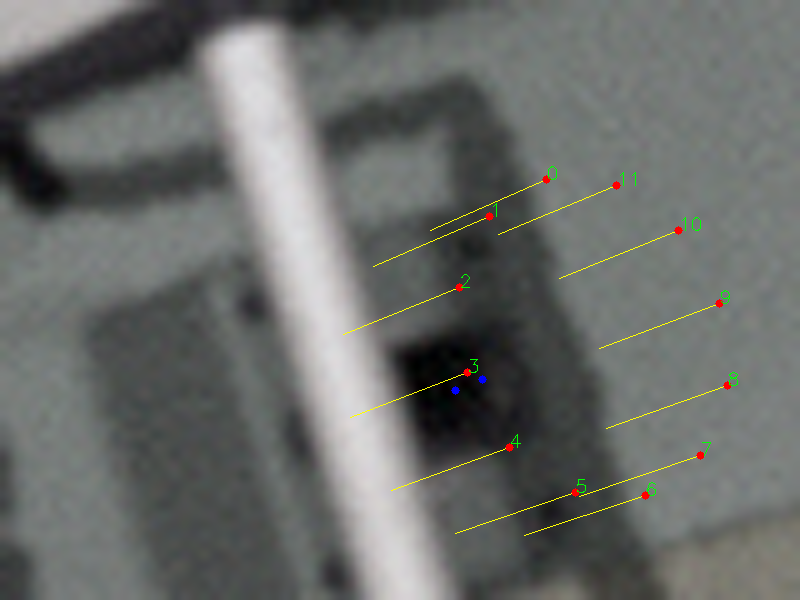

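Run:
```python
import plant; print([n for n in dir(plant) if not n.startswith('_')])
```

```text
['Unreachable', 'camera', 'close_job', 'pinch_z', 'read_state']
```

Run:
```python
from h import *
from plant import *
M=Mw(544.3,-12.4,.2857);Mi=np.linalg.inv(M)
c=camera("top");T=T_of(c);s=camera("scene");Ts=T_of(s)
for n,cc,TT,px in [("ptr top",c,T,(210+380/4,150+78/4)),("mark top",c,T,(210+329/4,150+85/4)),("ptr sc",s,Ts,(220+337/3,165+480/2.857)),("mark sc",s,Ts,(220+385/3,165+480/2.857))]:
    p=at_z(cc,TT,px,119); print(n,p.round(1),tow(Mi,p).round(1))
h=hp(np.pi/2); print("handle",tow(M,h),"tcp",tow(M,h+54*A),"pre",tow(M,h+154*A))
crop(c["color"],270,150,330,195,13,"pics/pt.png");crop(s["color"],310,305,370,350,13,"pics/ps.png")
x=M[:3,:3]@E2;y=M[:3,:3]@E1;z=-M[:3,:3]@A
print("rotvec g",R.from_matrix(np.c_[x,y,z]).as_rotvec(), R.from_matrix(np.c_[-x,-y,z]).as_rotvec())
```

```text
ptr top [772.4  13.  119. ] [[226.  -39.9 119. ]]
mark top [767.8  49.7 119. ] [[231.9  -3.4 119. ]]
ptr sc [777.7  15.3 119. ] [[231.7 -39.2 119. ]]
mark sc [780.8  52.  119. ] [[245.   -4.9 119. ]]
handle [[540.37728085   0.95458114 183.57702141]] tcp [[549.10641092 -28.76303853 227.8112318 ]] pre [[565.27146662 -83.79566756 309.72643623]]
rotvec g [-1.56351864 -2.08883553 -0.49297553] [-2.1573025   1.61476699  0.68019486]
```

View pics/pt.png

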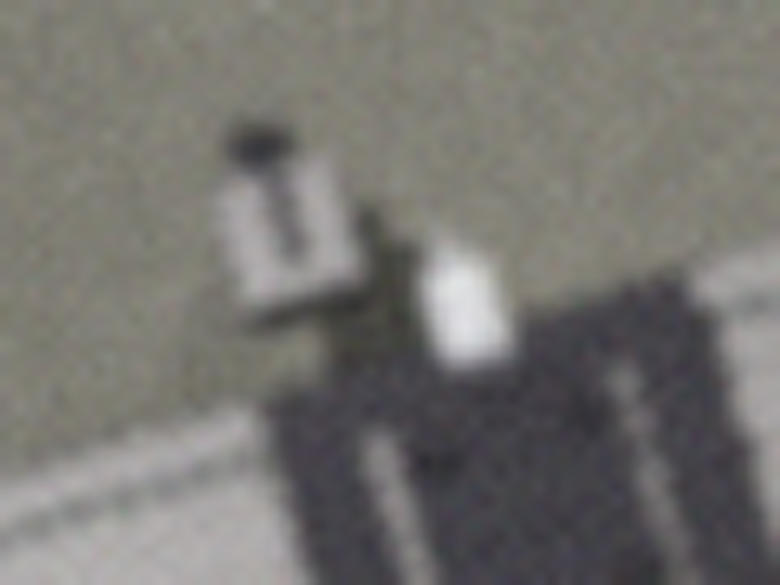

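View pics/ps.png

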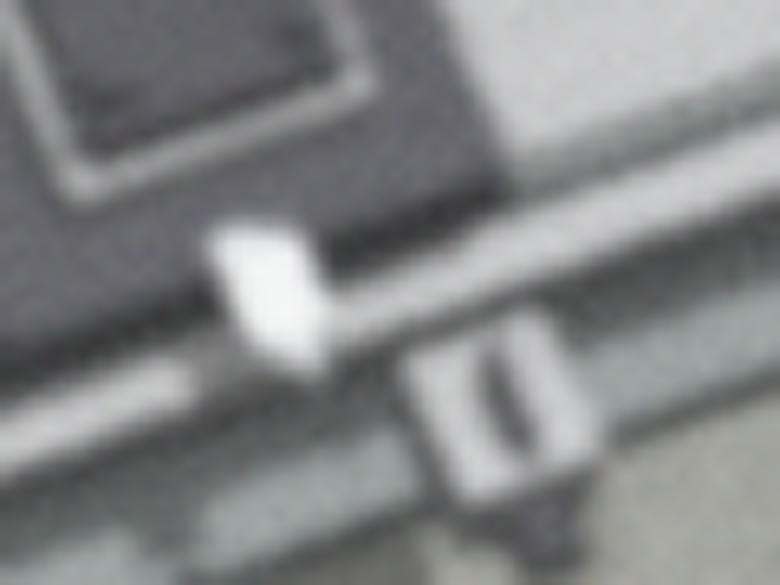

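>>> apply_moves(
  commands="-3.2 -4.4 -0.7 0 0 -0.005 1;-3.2 -4.4 -0.7 0 0 -0.005 1;-3.2 -4.4 -0.7 0 0 -0.005 1;-3.2 -4.4 -0.7 0 0 -0.005 1;-3.2 -4.4 -0.7 0 0 -0.005 1;-3.2 -4.4 -0.7 0 0 -0.005 1;-3.2 -4.4 -0.7 0 0 -0.005 1;-3.2 -4.4 -0.7 0 0 -0.005 1",
)

```text
time_s: 1.45
eef_pos: [438.1, -314.9, 360.5]
tcp_rot: [2.514, -1.884, 0.001]
ft_force: [0.9, 0.7, 0.2]
width: 85.4
```

Run:
```python
from plant import *
from h import *
s=read_state();print(s["joints"].round(3),s["eef_pos"].round(1),R.from_rotvec(s["tcp_rot"]).as_matrix().round(3),s["ft_force"])
```

```text
[ 0.667  0.212 -0.187  1.802  0.043  1.131 -0.82 ] [ 438.1 -314.9  360.5] [[ 0.281 -0.96   0.001]
 [-0.96  -0.281 -0.001]
 [ 0.001 -0.    -1.   ]] [0.94941743 0.65905741 0.23745953]
```

>>> apply_moves(
  commands="-3 -4.7 0 0 0 0 1;-3 -4.7 0 0 0 0 1;-3 -4.7 0 0 0 0 1;-3 -4.7 0 0 0 0 1;-3 -4.7 0 0 0 0 1;-3 -4.7 0 0 0 0 1;-3 -4.7 0 0 0 0 1;-3 -4.7 0 0 0 0 1",
)

```text
time_s: 2.45
eef_pos: [731.7, 20.7, 360.0]
tcp_rot: [2.514, -1.884, 0.001]
ft_force: [-0.4, -0.0, 0.4]
width: 85.5
```

>>> apply_moves(
  commands="0 0 0 0 0 0 1;0 0 0 0 0 0 1",
)

```text
time_s: 2.7
eef_pos: [730.5, 19.2, 359.5]
tcp_rot: [2.513, -1.883, -0.0]
ft_force: [-0.4, -0.4, -0.9]
width: 85.1
```

```bash
cat > snap.py <<'E'
import sys,pickle
from plant import *
from h import *
s=read_state();c=camera(sys.argv[1]);n=sys.argv[2]
cv2.imwrite(f"pics/{n}.png",c["color"]);pickle.dump((s,c),open(f"{n}.pkl","wb"))
print(s["time_s"],s["joints"].round(3),s["eef_pos"].round(1),s["tcp_rot"].round(4),s["ft_force"].round(1),s["width"].round(1))
E
python3 snap.py wrist w1
```

```text
Traceback (most recent call last):
  File "snap.py", line 6, in <module>
    print(s["time_s"],s["joints"].round(3),s["eef_pos"].round(1),s["tcp_rot"].round(4),s["ft_force"].round(1),s["width"].round(1))
                                                                                                              ^^^^^^^^^^^^^^^^
AttributeError: 'float' object has no attribute 'round'
```

View pics/w1.png

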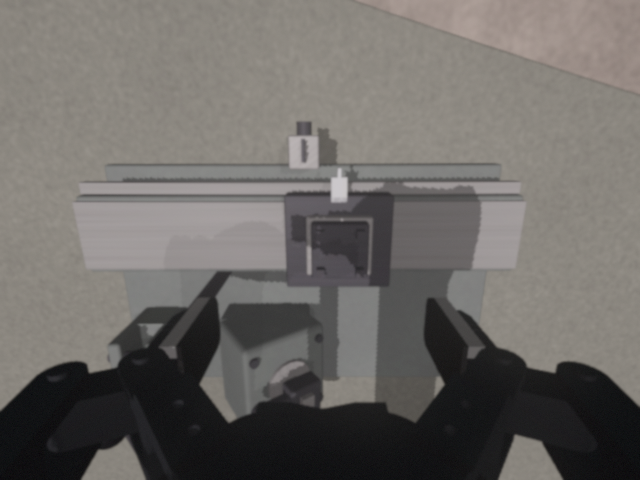

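```bash
sed -i 's/s\["width"\].round(1)/round(s["width"],1)/' snap.py
python3 - <<'E'
from h import *
a=cv2.imread("pics/w1.png");crop(a,280,110,370,210,6,"pics/w1c.png")
E
```

```text
(no output)
```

View pics/w1c.png

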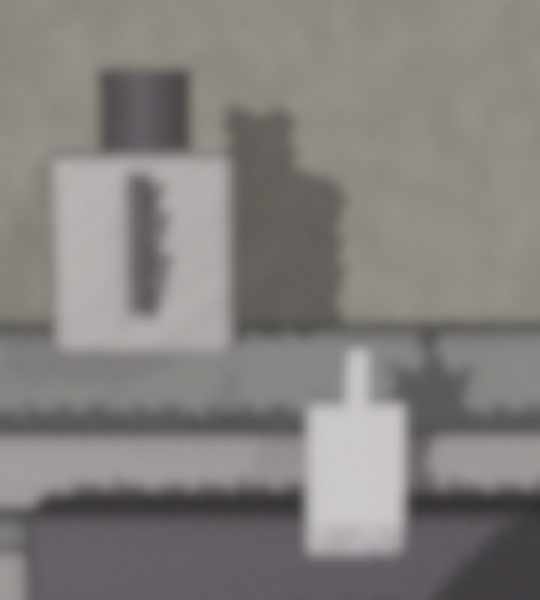

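```bash
cat > fit2.py <<'E'
import re,pickle
src=open('fit.py').read().split("def res")[0]
exec(src)
s,W=pickle.load(open('w1.pkl','rb'));TW=T_of(W,s)
for c in (S,Tp): c['T']=T_of(c)
W['T']=TW
def model2(p,k):
    if k=='pt': return (Mw(*p[:3])@[234,p[3],119,1])[:3]
    if k=='mk': return (Mw(*p[:3])@[241,p[4],119,1])[:3]
    return model((*p[:3],-230),k)
obs+=[(W,'bl',(107,165)),(W,'br',(500,165)),(W,'pt',(339.7,168.3)),(W,'mk',(303.7,162.3)),
 (S,'pt',(310+322/13,305+375/13)),(S,'mk',(310+495/13,305+350/13)),(Tp,'pt',(270+437/13,150+235/13)),(Tp,'mk',(270+292/13,150+245/13))]
def res(p): return np.concatenate([proj(c,c['T'],model2(p,k))[0]-o for c,k,o in obs])
r=least_squares(res,[550,0,.25,-40,0],loss='soft_l1')
print(r.x.round(4), 'dy',r.x[4]-r.x[3]); 
for o,e in zip(obs,res(r.x).reshape(-1,2)): print('W' if o[0] is W else 'S' if o[0] is S else 'T',o[1],e.round(2))
M=Mw(*r.x[:3])
for px in [(339.7,168.3),(303.7,162.3)]: print(tow(np.linalg.inv(M),at_z(W,TW,px,119)))
E
python3 fit2.py; python3 snap.py scene s1
```

```text
[ 5.429768e+02 -1.262990e+01  2.851000e-01 -3.862220e+01 -7.122700e+00] dy 31.499579273965548
T lf [-0.11 -0.37]
T lb [-0.73  1.65]
T ball [ 0.11 -0.29]
T fl [-1.76  0.68]
T fr [0.15 0.16]
S lf [-0.95  0.73]
S lb [ 0.09 -0.47]
S ball [-0.43 -0.81]
S bl [ 0.3  -1.15]
S br [-1.77  0.19]
S fr [-2.22 -4.03]
W bl [-6.33 -0.48]
W br [ 1.47 -0.43]
W pt [-0.41  0.46]
W mk [-0.35 -1.7 ]
S pt [-2.04 -0.58]
S mk [-1.56 -0.62]
T pt [ 0.28 -0.62]
T mk [ 0.25 -0.51]
[[234.39472208 -38.97565348 119.        ]]
[[239.55457216  -7.40978057 119.        ]]
2.85 [ 0.087  0.555 -0.315  1.316  0.171  1.297 -1.519] [730.3  17.6 360.3] [ 2.5114e+00 -1.8862e+00  1.3000e-03] [ 1.   0.2 -1. ] 85.5
```

```bash
cat > track.py <<'E'
from h import *
def rows(d,w,n): return [(d,w)]*n
def cmdpose(log):
    T=np.eye(4);T[:3,:3]=R.from_rotvec([-2.4752,1.9329,0]).as_matrix();T[:3,3]=[163.601,-654.889,303.908]
    for d,w,n in log:
        for _ in range(n):
            T[:3,3]=T[:3,3]+T[:3,:3]@(np.array(d)*10); T[:3,:3]=T[:3,:3]@R.from_rotvec(w).as_matrix()
    return T
def step(T0,T1,n):
    D=np.linalg.inv(T0)@T1; w=R.from_matrix(D[:3,:3]).as_rotvec()/n
    S=sum(R.from_rotvec(w*k).as_matrix() for k in range(n))
    return np.linalg.solve(S,D[:3,3])/10,w
def pose(rv,p):
    T=np.eye(4);T[:3,:3]=R.from_rotvec(rv).as_matrix();T[:3,3]=p;return T
LOG=[((-3.2,-4.4,-.7),(0,0,-.005),8),((-3,-4.7,0),(0,0,0),8)]
MP=(543,-12.6,.2851)
M=Mw(*MP)
def target(th,ax,extra=0,sgn=-1):
    """TCP pose for holding handle at angle th, grasp point ax along axis (40 = mid) plus extra back"""
    T=np.eye(4);x=M[:3,:3]@E2;y=M[:3,:3]@E1;z=-M[:3,:3]@A
    T[:3,:3]=np.c_[sgn*x,sgn*y,z];T[:3,3]=tow(M,hp(th,ax+54+extra))[0];return T
E
python3 - <<'E'
from track import *
from plant import *
s=read_state();T=cmdpose(LOG);print(T[:3,3],R.from_matrix(T[:3,:3]).as_rotvec(),s["eef_pos"],s["tcp_rot"])
Tg=target(np.pi/2,40,100);print(Tg[:3,3])
d=tow(M,[[190,-20,360],[190,-110,340]]);print(d)
T2=T.copy();T2[:3,3]=d[1]
print(step(T,T2,2)); print(step(T2,Tg,5))
E
```

```text
[730.53450676  19.54320542 360.87330242] [-2.51336057e+00  1.88301286e+00 -3.44264569e-05] [730.26542821  17.78589031 360.36756883] [ 2.51170721e+00 -1.88625283e+00  1.34043845e-03]
[563.92862544 -84.00823759 309.72643623]
[[730.95543942  21.64547841 360.        ]
 [756.26824687 -64.72153948 340.        ]]
(array([ 4.40570128, -0.05007967,  1.04089225]), array([-2.47117063e-20,  4.48587708e-20,  2.88056909e-18]))
(array([-0.55172384,  3.80049188,  0.76917893]), array([-1.89798896e-04, -1.22045135e-01, -4.53163471e-07]))
```

>>> apply_moves(
  commands="4.4 0 1 0 0 0 1;4.4 0 1 0 0 0 1;-0.55 3.8 0.77 0 -0.122 0 1;-0.55 3.8 0.77 0 -0.122 0 1;-0.55 3.8 0.77 0 -0.122 0 1;-0.55 3.8 0.77 0 -0.122 0 1;-0.55 3.8 0.77 0 -0.122 0 1;0 0 0 0 0 0 1",
)

```text
time_s: 3.9
eef_pos: [560.4, -88.1, 308.4]
tcp_rot: [-2.152, 1.625, 0.681]
ft_force: [-0.1, -0.5, 0.0]
width: 85.4
```

```bash
sed -i 's/^LOG=.*/LOG=[((-3.2,-4.4,-.7),(0,0,-.005),8),((-3,-4.7,0),(0,0,0),8),((4.4,0,1),(0,0,0),2),((-.55,3.8,.77),(0,-.122,0),5)]/' track.py
python3 snap.py wrist w2; python3 snap.py scene s2
python3 - <<'E'
from track import *
T=cmdpose(LOG);print(T[:3,3],R.from_matrix(T[:3,:3]).as_rotvec())
import pickle
s,c=pickle.load(open('w2.pkl','rb'));Tw=T_of(c,s);im=c["color"].copy()
for th in np.radians([70,80,90,100,110]):
    for ax,col in ((11,(0,255,255)),(69,(0,0,255))):
        q=proj(c,Tw,tow(M,hp(th,ax)))[0]; cv2.circle(im,(int(q[0]),int(q[1])),3,col,-1)
for a in (0,14):
    q=proj(c,Tw,tow(M,np.array([0,0,125])+a*A))[0];cv2.circle(im,(int(q[0]),int(q[1])),3,(255,0,0),-1)
cv2.imwrite("pics/w2o.png",im)
E
```

```text
3.9 [ 0.621  0.511 -0.492  1.65  -0.324  1.321 -1.016] [560.4 -88.1 308.4] [-2.1516  1.6249  0.6812] [-0.1 -0.5  0. ] 85.4
3.95 [ 0.618  0.511 -0.494  1.647 -0.324  1.32  -1.017] [562.1 -86.5 309.4] [-2.154   1.6216  0.6777] [0.7 0.2 1. ] 85.5
[562.98770795 -84.22973254 310.4098206 ] [-2.1564435   1.61513829  0.67886604]
```

View pics/w2o.png

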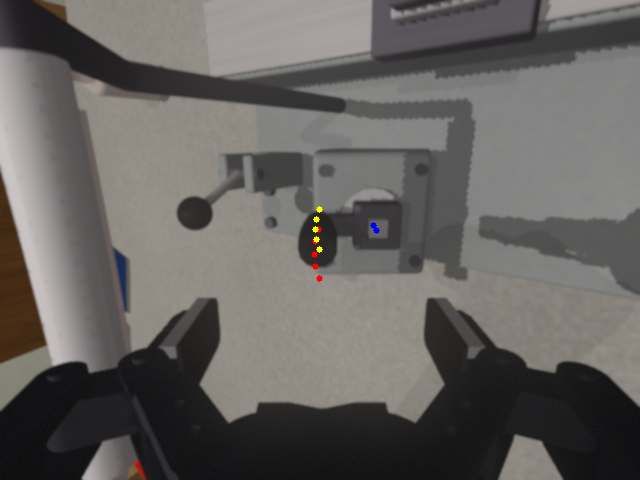

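View pics/s2.png

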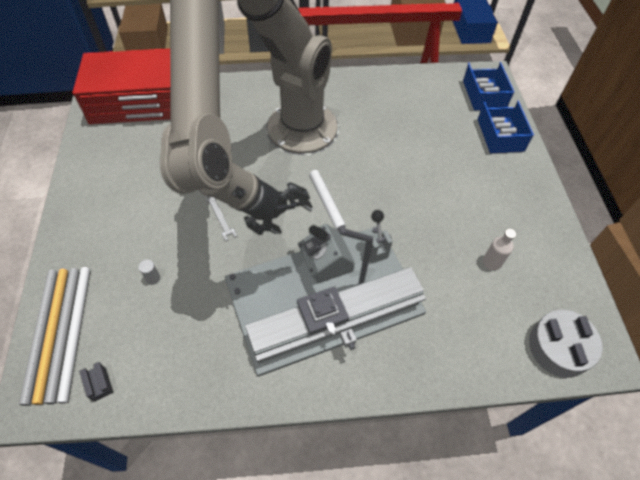

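Run:
```python
from track import *
T=cmdpose(LOG);print(step(T,target(np.radians(87.5),42),3))
```

```text
(array([ 0.01543929, -0.09564772,  3.28439067]), array([-2.97295312e-04, -7.52400534e-05,  9.28158805e-05]))
```

>>> apply_moves(
  commands="0 -0.1 3.3 0 0 0 1;0 -0.1 3.3 0 0 0 1;0 -0.1 3.3 0 0 0 1;0 0 0 0 0 0 1;0 0 0 0 0 0 1",
)

```text
time_s: 4.62
eef_pos: [551.3, -29.2, 229.8]
tcp_rot: [-2.158, 1.615, 0.676]
ft_force: [0.7, -0.2, 0.4]
width: 85.7
```

```bash
sed -i 's/5)\]$/5),((0,-.1,3.3),(0,0,0),3)]/' track.py; python3 snap.py wrist w3
```

```text
4.625 [ 0.557  0.566 -0.514  1.777 -0.332  1.114 -1.019] [551.3 -29.2 229.8] [-2.1578  1.6153  0.6755] [ 0.7 -0.2  0.4] 85.7
```

View pics/w3.png

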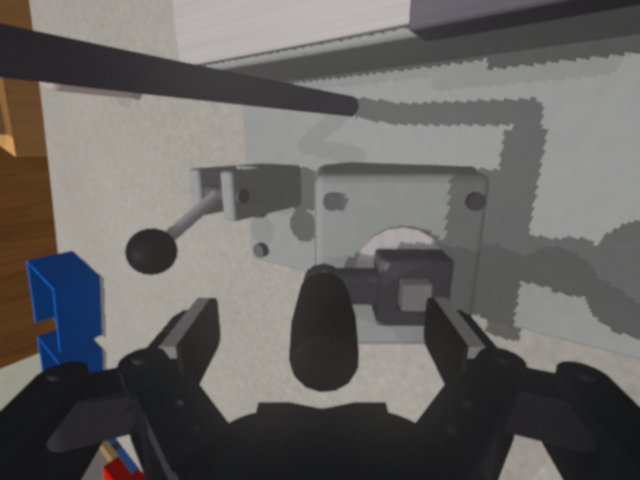

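>>> apply_moves(
  commands="0 0 0 0 0 0 -1;0 0 0 0 0 0 -1;0 0 0 0 0 0 -1;0 0 0 0 0 0 -1;0 0 0 0 0 0 -1;0 0 0 0 0 0 -1",
  newtons=35,
)

```text
time_s: 5.42
eef_pos: [550.2, -29.5, 228.7]
tcp_rot: [-2.157, 1.617, 0.678]
ft_force: [0.5, -3.0, 3.5]
width: 25.3
```

```bash
python3 snap.py wrist w4;python3 - <<'E'
from track import *
import pickle
s,c=pickle.load(open('w4.pkl','rb'));print(s["ft_force"]@M[:3,:3],s["moment"])
# rows: 22.5deg chord, from 87.5
for st in (15,22.5,):
  th=87.5;L=[]
  while len(L)<48:
    a,b=np.radians(th),np.radians(th+st)
    L.append((-4.5*(np.sin(b)-np.sin(a)),-4.5*(np.cos(b)-np.cos(a))));th+=st
  print(st,[(round(x,2),round(y,2)) for x,y in L[:int(360/st)]])
E
```

```text
5.425 [ 0.558  0.566 -0.514  1.779 -0.332  1.113 -1.018] [550.2 -29.5 228.7] [-2.1569  1.6168  0.6779] [ 0.5 -3.   3.5] 25.3
[-0.36293737 -3.01005511  3.53121589] [-0.89719589 -0.05405619  0.1486294 ]
15 [(np.float64(0.1), np.float64(1.17)), (np.float64(0.4), np.float64(1.1)), (np.float64(0.67), np.float64(0.96)), (np.float64(0.9), np.float64(0.76)), (np.float64(1.06), np.float64(0.5)), (np.float64(1.16), np.float64(0.2)), (np.float64(1.17), np.float64(-0.1)), (np.float64(1.1), np.float64(-0.4)), (np.float64(0.96), np.float64(-0.67)), (np.float64(0.76), np.float64(-0.9)), (np.float64(0.5), np.float64(-1.06)), (np.float64(0.2), np.float64(-1.16)), (np.float64(-0.1), np.float64(-1.17)), (np.float64(-0.4), np.float64(-1.1)), (np.float64(-0.67), np.float64(-0.96)), (np.float64(-0.9), np.float64(-0.76)), (np.float64(-1.06), np.float64(-0.5)), (np.float64(-1.16), np.float64(-0.2)), (np.float64(-1.17), np.float64(0.1)), (np.float64(-1.1), np.float64(0.4)), (np.float64(-0.96), np.float64(0.67)), (np.float64(-0.76), np.float64(0.9)), (np.float64(-0.5), np.float64(1.06)), (np.float64(-0.2), np.float64(1.16))]
22.5 [(np.float64(0.27), np.float64(1.74)), (np.float64(0.91), np.float64(1.5)), (np.float64(1.42), np.float64(1.04)), (np.float64(1.71), np.float64(0.42)), (np.float64(1.74), np.float64(-0.27)), (np.float64(1.5), np.float64(-0.91)), (np.float64(1.04), np.float64(-1.42)), (np.float64(0.42), np.float64(-1.71)), (np.float64(-0.27), np.float64(-1.74)), (np.float64(-0.91), np.float64(-1.5)), (np.float64(-1.42), np.float64(-1.04)), (np.float64(-1.71), np.float64(-0.42)), (np.float64(-1.74), np.float64(0.27)), (np.float64(-1.5), np.float64(0.91)), (np.float64(-1.04), np.float64(1.42)), (np.float64(-0.42), np.float64(1.71))]
```

View pics/w4.png

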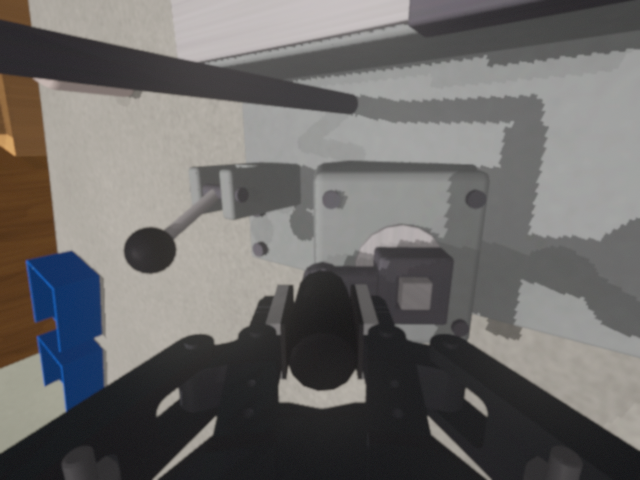

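>>> apply_moves(
  commands="0.1 1.17 0 0 0 0 -1;0.4 1.1 0 0 0 0 -1;0.67 0.96 0 0 0 0 -1;0.9 0.76 0 0 0 0 -1;1.06 0.5 0 0 0 0 -1;1.16 0.2 0 0 0 0 -1;1.17 -0.1 0 0 0 0 -1;1.1 -0.4 0 0 0 0 -1",
)

```text
time_s: 6.48
eef_pos: [525.2, -91.6, 191.7]
tcp_rot: [-2.156, 1.614, 0.681]
ft_force: [1.3, 1.0, 8.9]
width: 25.4
```

```bash
python3 snap.py wrist w5
python3 - <<'E'
from track import *
import pickle
s,c=pickle.load(open('w5.pkl','rb'));print(s["ft_force"]@M[:3,:3],s["moment"]); 
L=np.linalg.inv(M)@np.r_[s["eef_pos"],1]; v=L[:3]-[0,0,125]; print(v@E1,v@E2,v@A, np.degrees(np.arctan2(v@E2,v@E1)))
E
```

```text
6.475 [ 0.644  0.608 -0.483  1.808 -0.299  1.102 -0.909] [525.2 -91.6 191.7] [-2.1561  1.6139  0.6806] [1.3 1.  8.9] 25.4
[1.52512578 0.63250701 8.91973722] [ 0.75480977  0.02111718 -0.15879425]
-39.32899966543863 -19.704460808788745 95.26948604866334 -153.38839458328852
```

View pics/w5.png

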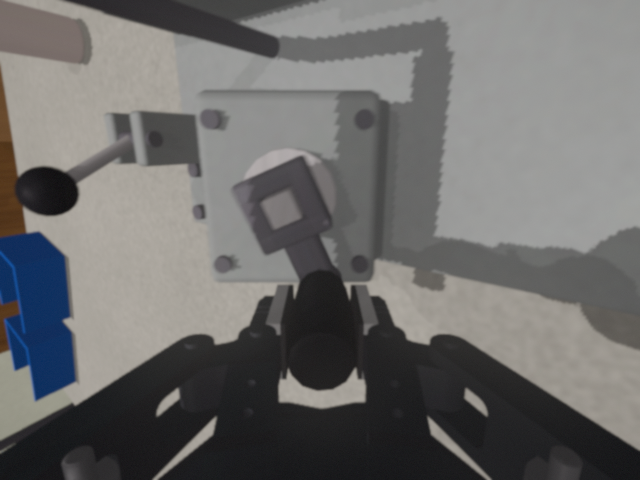

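Run:
```python
import numpy as np
def seq(th,st,n):
    o=[]
    for i in range(n):
        a,b=np.radians(th),np.radians(th+st);o.append(f"{-4.5*(np.sin(b)-np.sin(a)):.2f} {-4.5*(np.cos(b)-np.cos(a)):.2f} 0 0 0 0 -1");th+=st
    return ";".join(o)
print(seq(207.5,22.5,8));print(seq(27.5,22.5,8))
```

```text
1.37 -1.10 0 0 0 0 -1;0.84 -1.54 0 0 0 0 -1;0.19 -1.75 0 0 0 0 -1;-0.49 -1.69 0 0 0 0 -1;-1.10 -1.37 0 0 0 0 -1;-1.54 -0.84 0 0 0 0 -1;-1.75 -0.19 0 0 0 0 -1;-1.69 0.49 0 0 0 0 -1
-1.37 1.10 0 0 0 0 -1;-0.84 1.54 0 0 0 0 -1;-0.19 1.75 0 0 0 0 -1;0.49 1.69 0 0 0 0 -1;1.10 1.37 0 0 0 0 -1;1.54 0.84 0 0 0 0 -1;1.75 0.19 0 0 0 0 -1;1.69 -0.49 0 0 0 0 -1
```

>>> apply_moves(
  commands="1.37 -1.10 0 0 0 0 -1;0.84 -1.54 0 0 0 0 -1;0.19 -1.75 0 0 0 0 -1;-0.49 -1.69 0 0 0 0 -1;-1.10 -1.37 0 0 0 0 -1;-1.54 -0.84 0 0 0 0 -1;-1.75 -0.19 0 0 0 0 -1;-1.69 0.49 0 0 0 0 -1",
)

```text
time_s: 7.52
eef_pos: [593.7, -37.7, 214.7]
tcp_rot: [-2.156, 1.618, 0.672]
ft_force: [3.9, -4.2, -1.6]
width: 25.2
```

```bash
cat > chk.py <<'E'
import sys
exec(open('snap.py').read())
from track import *
print("F mach",(s["ft_force"]@M[:3,:3]).round(1))
v=(np.linalg.inv(M)@np.r_[s["eef_pos"],1])[:3]-[0,0,125]; print(v@E1,v@E2,v@A, np.degrees(np.arctan2(v@E2,v@E1)))
E
python3 chk.py wrist w6
```

```text
7.525 [ 0.522  0.641 -0.49   1.679 -0.308  1.13  -1.035] [593.7 -37.7 214.7] [-2.1558  1.6176  0.6722] [ 3.9 -4.2 -1.6] 25.2
F mach [ 2.6 -5.1 -1.6]
41.642517010963616 20.01797572653196 95.45428715868813 25.674060622815514
```

View pics/w6.png

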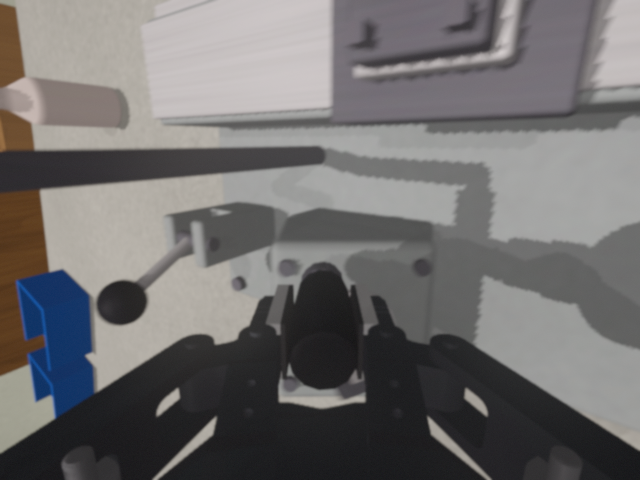

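Tracking well (forces about 6 N, handle still firmly held, crank seated). Continue.

>>> apply_moves(
  commands="-1.37 1.10 0 0 0 0 -1;-0.84 1.54 0 0 0 0 -1;-0.19 1.75 0 0 0 0 -1;0.49 1.69 0 0 0 0 -1;1.10 1.37 0 0 0 0 -1;1.54 0.84 0 0 0 0 -1;1.75 0.19 0 0 0 0 -1;1.69 -0.49 0 0 0 0 -1",
)

```text
time_s: 8.57
eef_pos: [525.2, -91.8, 191.6]
tcp_rot: [-2.155, 1.614, 0.681]
ft_force: [3.6, 4.3, 8.7]
width: 25.3
```

>>> apply_moves(
  commands="1.37 -1.10 0 0 0 0 -1;0.84 -1.54 0 0 0 0 -1;0.19 -1.75 0 0 0 0 -1;-0.49 -1.69 0 0 0 0 -1;-1.10 -1.37 0 0 0 0 -1;-1.54 -0.84 0 0 0 0 -1;-1.75 -0.19 0 0 0 0 -1;-1.69 0.49 0 0 0 0 -1",
)

```text
time_s: 9.57
eef_pos: [593.9, -37.9, 214.5]
tcp_rot: [-2.155, 1.618, 0.672]
ft_force: [5.1, -3.8, -1.0]
width: 25.0
```

>>> apply_moves(
  commands="-1.37 1.10 0 0 0 0 -1;-0.84 1.54 0 0 0 0 -1;-0.19 1.75 0 0 0 0 -1;0.49 1.69 0 0 0 0 -1;1.10 1.37 0 0 0 0 -1;1.54 0.84 0 0 0 0 -1;1.75 0.19 0 0 0 0 -1;1.69 -0.49 0 0 0 0 -1",
)

```text
time_s: 10.58
eef_pos: [525.2, -91.9, 191.5]
tcp_rot: [-2.155, 1.614, 0.681]
ft_force: [3.6, 3.6, 9.6]
width: 25.5
```

```bash
python3 chk.py wrist w7; python3 chk.py scene s7; python3 chk.py top t7
python3 - <<'E'
from h import *
crop(cv2.imread("pics/s7.png"),270,200,430,365,3.6,"pics/s7c.png")
E
```

```text
10.575 [ 0.64   0.607 -0.476  1.808 -0.303  1.102 -0.905] [525.2 -91.9 191.5] [-2.1554  1.6141  0.6809] [3.6 3.6 9.6] 25.5
F mach [4.5 2.5 9.6]
-39.36657886864674 -20.061591610043575 95.24187477372982 -152.99616650995404
10.625 [ 0.64   0.61  -0.475  1.805 -0.303  1.101 -0.905] [526.6 -93.1 190.5] [-2.1533  1.6159  0.6788] [4.1 0.2 7.1] 25.3
F mach [ 4.  -1.   7.1]
-38.3776587575465 -21.90855187860067 95.30455622033145 -150.2793654886286
10.675 [ 0.64   0.609 -0.475  1.806 -0.303  1.1   -0.905] [526.5 -92.9 190.7] [-2.1542  1.6162  0.6775] [ 5.1 -0.4  2.6] 25.6
F mach [ 4.8 -1.8  2.6]
-38.457744150518295 -21.627801833187544 95.38128229252581 -150.64754245573866
```

View pics/w7.png

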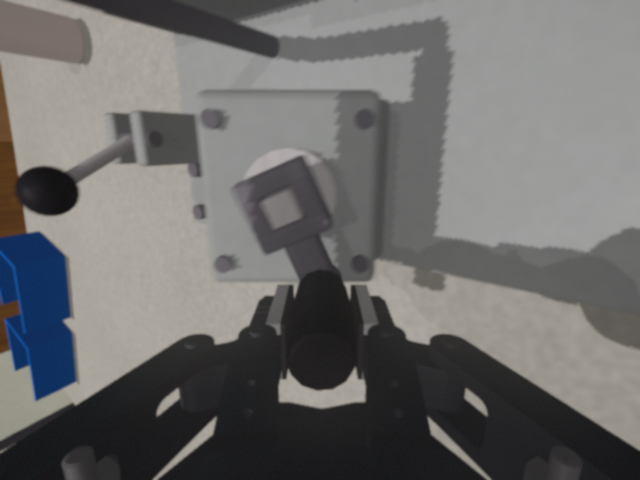

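View pics/s7c.png

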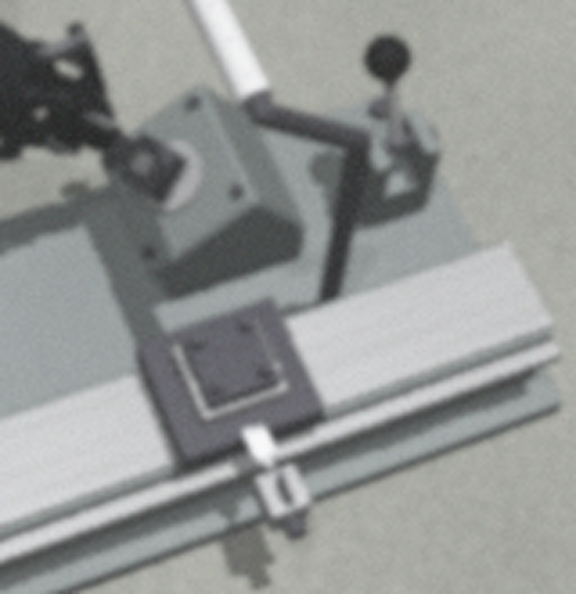

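```bash
cat > seq.py <<'E'
import numpy as np
def seq(th,st,n):
    o=[]
    for i in range(n):
        a,b=np.radians(th),np.radians(th+st);o.append(f"{-4.5*(np.sin(b)-np.sin(a)):.2f} {-4.5*(np.cos(b)-np.cos(a)):.2f} 0 0 0 0 -1");th+=st
    return ";".join(o)
E
python3 -c "
from seq import *
print(seq(207.5,20,5))"
```

```text
1.24 -0.95 0 0 0 0 -1;0.84 -1.32 0 0 0 0 -1;0.34 -1.53 0 0 0 0 -1;-0.20 -1.55 0 0 0 0 -1;-0.72 -1.39 0 0 0 0 -1
```

>>> apply_moves(
  commands="1.24 -0.95 0 0 0 0 -1;0.84 -1.32 0 0 0 0 -1;0.34 -1.53 0 0 0 0 -1;-0.20 -1.55 0 0 0 0 -1;-0.72 -1.39 0 0 0 0 -1;0 0 0 0 0 0 -1;0 0 0 0 0 0 -1",
)

```text
time_s: 11.6
eef_pos: [593.6, -86.4, 182.0]
tcp_rot: [-2.157, 1.618, 0.676]
ft_force: [3.2, -3.0, 1.3]
width: 25.6
```

```bash
python3 chk.py wrist w8
```

```text
11.6 [ 0.565  0.698 -0.456  1.656 -0.282  1.136 -0.966] [593.6 -86.4 182. ] [-2.1568  1.6178  0.6764] [ 3.2 -3.   1.3] 25.6
F mach [ 2.3 -3.8  1.3]
27.78684563558045 -37.019733804609196 95.45963148523924 -53.10827199736965
```

>>> apply_moves(
  commands="0 0 0 0 0 0 1;0 0 0 0 0 0 1;0 0 0 0 0 0 1;0 0 0 0 0 0 1;0 0 0 0 0 0 1",
)

```text
time_s: 12.28
eef_pos: [592.9, -85.1, 182.3]
tcp_rot: [-2.157, 1.616, 0.679]
ft_force: [-0.0, 0.5, 0.8]
width: 85.3
```

```bash
python3 chk.py wrist w9
python3 - <<'E'
from track import *
a=LOG
import re
T=cmdpose(LOG)
th0,th1=np.radians(87.5),np.radians(307.5)
# commanded now
T[:3,3]+=M[:3,:3]@(45*((np.cos(th1)-np.cos(th0))*E1+(np.sin(th1)-np.sin(th0))*E2))
np.save('cmd.npy',T);print(T[:3,3])
T1=T.copy();T1[:3,3]-=T[:3,2]*90
V=pose([-2.51336057,1.88301286,0],tow(M,[180,-30,300])[0])
V1=V.copy();V1[:3,3]=tow(M,[130,-80,330])[0]
print(step(T1,V,5))
E
```

```text
12.275 [ 0.564  0.697 -0.458  1.658 -0.282  1.137 -0.966] [592.9 -85.1 182.3] [-2.1572  1.616   0.6794] [-0.   0.5  0.8] 85.3
F mach [0.1 0.5 0.8]
27.498885809300077 -35.63858321821138 94.90313084275473 -52.34606599177035
[592.97359487 -85.13913378 183.04009477]
(array([-2.30946503, -3.05068625, -0.05017867]), array([-2.54534907e-06,  1.21996490e-01,  8.03792255e-07]))
```

View pics/w9.png

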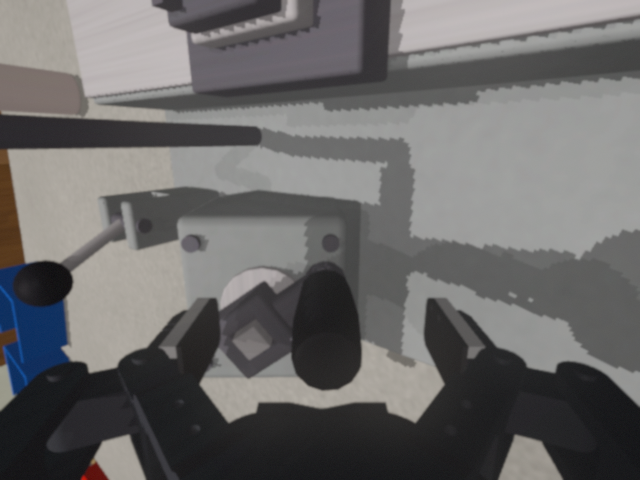

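>>> apply_moves(
  commands="0 0 -4.5 0 0 0 1;0 0 -4.5 0 0 0 1;-2.3 -3.05 -0.05 0 0.122 0 1;-2.3 -3.05 -0.05 0 0.122 0 1;-2.3 -3.05 -0.05 0 0.122 0 1;-2.3 -3.05 -0.05 0 0.122 0 1;-2.3 -3.05 -0.05 0 0.122 0 1;0 0 0 0 0 0 1",
)

```text
time_s: 13.32
eef_pos: [724.8, 17.7, 299.6]
tcp_rot: [-2.521, 1.868, 0.001]
ft_force: [0.0, 0.4, 0.5]
width: 85.2
```

>>> apply_moves(
  commands="0 0 0 0 0 0 1;0 0 0 0 0 0 1",
)

```text
time_s: 13.58
eef_pos: [724.1, 6.4, 298.6]
tcp_rot: [2.51, -1.887, -0.0]
ft_force: [0.2, -0.3, -0.0]
width: 85.1
```

```bash
python3 snap.py wrist w10
python3 - <<'E'
from h import *
a=cv2.imread("pics/w10.png");crop(a,270,60,390,190,5,"pics/w10c.png") if 0 else None
cv2.imwrite("pics/w10f.png",a)
E
```

```text
13.575 [ 0.083  0.581 -0.277  1.409  0.164  1.175 -1.503] [724.1   6.4 298.6] [ 2.5105e+00 -1.8868e+00 -4.0000e-04] [ 0.2 -0.3 -0. ] 85.1
```

View pics/w10.png

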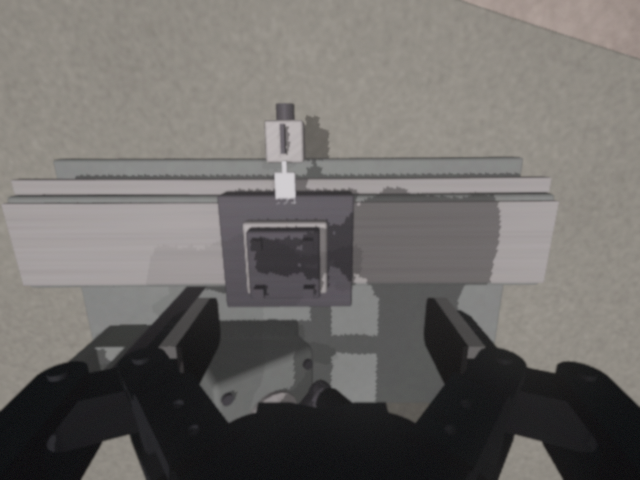

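Run:
```python
from track import *
import pickle
s,c=pickle.load(open('w10.pkl','rb'))
im=c["color"]
crop(im,255,95,315,210,5,"pics/w10c.png")
g=im[:,:,:3].astype(float).mean(2)
for r in range(163,174): # pointer rows
    w=g[r,272:300]; print(r,w.round(0).astype(int))
print()
for r in (124,128,132,136,140,144,148,152,156): print(r,g[r,262:308].round(0).astype(int))
```

```text
163 [124 125 126 126 126 127 126 127 133 159 192 205 205 194 163 130 122 122
 122 123 126 127 127 128 131 133 133 133]
164 [127 128 127 128 128 128 128 128 134 159 191 204 206 195 165 135 127 127
 129 127 128 127 128 131 133 136 136 136]
165 [129 129 128 129 129 129 129 129 134 156 188 203 206 196 169 138 129 130
 131 131 131 131 132 133 137 137 138 138]
166 [129 129 129 129 129 129 129 130 133 155 185 202 206 198 171 141 131 131
 130 132 133 133 136 135 138 138 138 138]
167 [128 129 129 129 128 129 130 130 133 154 184 202 206 197 173 143 131 131
 132 134 135 136 137 138 138 137 138 138]
168 [130 129 130 129 130 131 132 132 135 154 184 201 206 198 173 143 133 134
 135 137 137 138 138 138 138 139 138 138]
169 [134 133 129 129 129 132 134 134 137 156 185 201 206 198 173 144 135 136
 137 138 138 138 139 138 138 138 138 138]
170 [135 133 131 130 131 133 135 136 138 156 185 202 205 198 173 145 136 137
 138 138 138 138 138 138 138 138 138 138]
171 [134 133 135 137 138 139 141 141 144 160 186 201 206 198 177 151 141 141
 142 142 142 139 136 136 137 138 138 139]
172 [136 136 145 157 162 164 
[... 1237 characters left out ...]
2 177 165
 140 114 105  98  84  81  97 110 120 141 166 179 183 182 181 180 179 179
 179 179 176 164 140 108  88  91  97  99]
148 [133 133 130 134 155 172 182 184 184 185 184 184 184 183 182 181 177 166
 143 117 107 101  89  90 107 121 139 165 177 179 179 179 180 181 182 183
 183 182 178 164 139 107  89  91  97 101]
152 [133 133 131 134 153 171 181 183 183 183 183 181 181 180 181 180 178 169
 149 125 115 109 100  90 101 133 163 178 182 183 183 184 182 182 181 179
 177 176 174 162 140 110  89  90  95  98]
156 [132 131 130 135 148 165 177 181 180 181 181 182 183 183 183 182 178 176
 175 178 179 180 181 181 180 181 182 182 181 180 179 177 177 177 177 178
 179 178 175 165 144 114  90  88  95  98]
```

View pics/w10c.png

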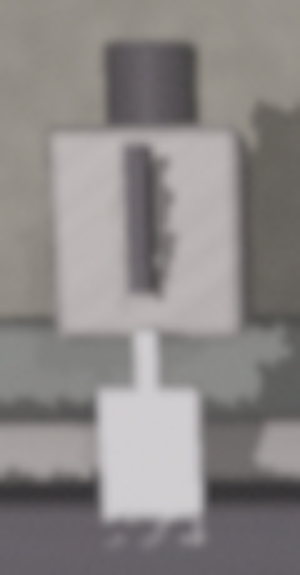

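Run:
```python
from track import *
import pickle
s,c=pickle.load(open('w10.pkl','rb'));T=T_of(c,s);Mi=np.linalg.inv(M)
f=lambda p:tow(Mi,at_z(c,T,p,119))[0].round(2)
for n,p in dict(pl=(281.2,163),pr=(285.9,163),pl2=(281.5,170),pr2=(286.1,170),bl152=(280.25,152),bl144=(279.9,144),bl132=(279.5,132),bl128=(279.2,128)).items(): print(n,f(p))
# slopes of rail edges & blk for yaw check
g=c["color"].astype(float).mean(2)
cl=[];
for col in list(range(60,220,10))+list(range(320,510,10)):
    seg=g[176:186,col]; 
    cl.append((col,g[172:200,col].round(0).astype(int).tolist())) if col in(60,200,340,500) else None
for x in cl: print(x)
```

```text
pl [233.2   -5.31 119.  ]
pr [233.2   -8.61 119.  ]
pl2 [228.37  -5.34 119.  ]
pr2 [228.36  -8.59 119.  ]
bl152 [240.68  -4.93 119.  ]
bl144 [246.03  -4.89 119.  ]
bl132 [253.93  -4.93 119.  ]
bl128 [256.53  -4.82 119.  ]
(60, [133, 134, 133, 134, 133, 127, 114, 110, 131, 153, 160, 160, 160, 159, 158, 160, 162, 162, 163, 163, 160, 148, 122, 91, 90, 109, 121, 130])
(200, [139, 138, 132, 118, 104, 93, 89, 106, 136, 155, 162, 162, 164, 165, 164, 165, 165, 165, 165, 164, 164, 154, 127, 100, 103, 118, 129, 135])
(340, [136, 133, 119, 105, 93, 89, 98, 127, 147, 156, 157, 157, 157, 159, 159, 157, 150, 133, 105, 74, 56, 54, 61, 72, 85, 93, 98, 98])
(500, [124, 107, 94, 90, 90, 106, 138, 156, 161, 160, 159, 159, 159, 159, 161, 161, 162, 162, 159, 148, 117, 89, 92, 109, 122, 128, 131, 128])
```

Run:
```python
from track import *
import pickle
s,c=pickle.load(open('w10.pkl','rb'));T=T_of(c,s);Mi=np.linalg.inv(M)
g=c["color"].astype(float).mean(2)
def cross(r,lo,hi,lev,rise):
    w=g[r,lo:hi]
    for i in range(len(w)-1):
        if (w[i]<lev<=w[i+1]) if rise else (w[i]>=lev>w[i+1]): return lo+i+(lev-w[i])/(w[i+1]-w[i])
for r in (126,130,134,138,142,146,150,154):
    l=cross(r,262,275,(138+183)/2,True); rr=cross(r,295,308,(90+182)/2,False)
    out=[]
    for z in (100,105,110,115):
        a,b=[tow(Mi,at_z(c,T,(u,r),z))[0][1] for u in (l,rr)]; out.append((z,round(a-b,2),round((a+b)/2,2)))
    print(r,round(l,2),round(rr,2),out)
```

```text
126 265.26 301.74 [(100, np.float64(26.76), np.float64(-5.85)), (105, np.float64(26.26), np.float64(-6.36)), (110, np.float64(25.76), np.float64(-6.88)), (115, np.float64(25.26), np.float64(-7.4))]
130 265.26 301.76 [(100, np.float64(26.87), np.float64(-5.75)), (105, np.float64(26.36), np.float64(-6.27)), (110, np.float64(25.86), np.float64(-6.79)), (115, np.float64(25.36), np.float64(-7.31))]
134 265.38 301.83 [(100, np.float64(26.91), np.float64(-5.72)), (105, np.float64(26.41), np.float64(-6.24)), (110, np.float64(25.91), np.float64(-6.76)), (115, np.float64(25.41), np.float64(-7.28))]
138 265.82 301.99 [(100, np.float64(26.79), np.float64(-5.84)), (105, np.float64(26.29), np.float64(-6.36)), (110, np.float64(25.79), np.float64(-6.87)), (115, np.float64(25.29), np.float64(-7.39))]
142 265.96 301.99 [(100, np.float64(26.78), np.float64(-5.79)), (105, np.float64(26.28), np.float64(-6.31)), (110, np.float64(25.78), np.float64(-6.83)), (115, np.float64(25.28), np.float64(-7.35))]
146 266.27 302.16 [(100, np.float64(26.76), np.float64(-5.87)), (105, np.float64(26.27), np.float64(-6.39)), (110, np.float64(25.77), np.float64(-6.9)), (115, np.float64(25.27), np.float64(-7.42))]
150 266.35 302.08 [(100, np.float64(26.73), np.float64(-5.77)), (105, np.float64(26.23), np.float64(-6.29)), (110, np.float64(25.73), np.float64(-6.8)), (115, np.float64(25.23), np.float64(-7.32))]
154 266.5 302.2 [(100, np.float64(26.79), np.float64(-5.77)), (105, np.float64(26.29), np.float64(-6.28)), (110, np.float64(25.79), np.float64(-6.8)), (115, np.float64(25.29), np.float64(-7.32))]
```

>>> apply_moves(
  commands="-2.4 -1 0 0 0 0 1;0 0 0 0 0 0 1;0 0 0 0 0 0 1;0 0 0 0 0 0 1",
)

```text
time_s: 14.12
eef_pos: [727.2, 33.8, 298.9]
tcp_rot: [2.513, -1.885, 0.0]
ft_force: [0.9, -0.7, -0.6]
width: 85.3
```

```bash
python3 snap.py wrist w11
python3 - <<'E'
from track import *
import pickle
s,c=pickle.load(open('w11.pkl','rb'))
crop(c["color"],280,110,360,210,6,"pics/w11c.png")
E
```

```text
14.125 [ 0.046  0.587 -0.28   1.398  0.167  1.18  -1.54 ] [727.2  33.8 298.9] [ 2.5129e+00 -1.8845e+00  5.0000e-04] [ 0.9 -0.7 -0.6] 85.3
```

View pics/w11c.png

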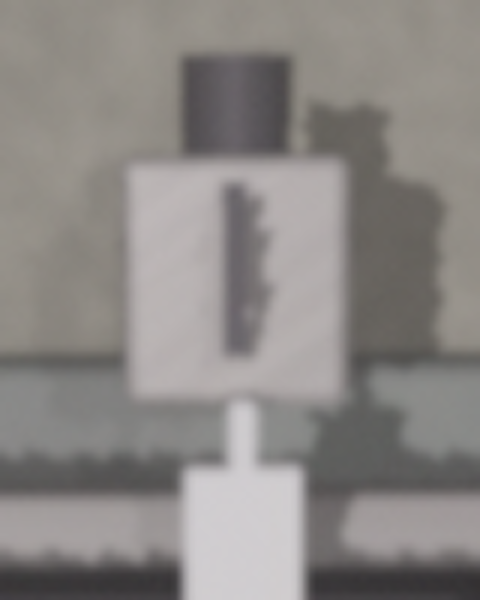

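```bash
cat > align.py <<'E'
import sys,pickle
from track import *
s,c=pickle.load(open(sys.argv[1]+'.pkl','rb'));T=T_of(c,s);Mi=np.linalg.inv(M)
g=c["color"].astype(float).mean(2)
x0=int(sys.argv[2]);rows=eval(sys.argv[3])
for r in rows: print(r,x0,g[r,x0:x0+16].round(0).astype(int))
E
python3 align.py w11 312 "list(range(140,170,3))+list(range(178,188,2))"
```

```text
140 312 [184 184 182 179 169 155 146 145 151 164 174 178 180 179 178 177]
143 312 [182 181 178 172 156 130 109 106 112 126 131 144 165 175 177 177]
146 312 [179 178 175 172 160 135 111 104 106 114 131 154 170 176 177 177]
149 312 [180 175 171 169 159 134 111 104 107 113 120 128 140 160 172 177]
152 312 [175 173 171 169 159 134 110 104 106 113 120 133 155 170 175 176]
155 312 [180 178 175 170 159 133 110 105 106 113 119 138 160 172 174 174]
158 312 [179 178 174 170 158 134 110 105 106 112 115 120 130 149 167 175]
161 312 [179 173 169 167 156 132 110 106 115 127 126 128 145 165 175 176]
164 312 [177 175 172 168 157 133 110 106 110 117 123 139 161 172 174 175]
167 312 [177 176 172 169 159 134 113 106 109 117 136 159 173 177 178 178]
178 312 [128 128 128 129 133 150 178 196 200 194 175 151 138 137 137 139]
180 312 [133 135 135 136 141 157 183 200 204 199 182 156 142 138 138 138]
182 312 [137 137 138 138 142 158 183 200 204 199 181 157 141 138 138 137]
184 312 [135 133 132 132 137 155 183 200 205 199 179 154 139 137 136 134]
186 312 [122 118 114 114 120 147 180 198 204 198 176 148 133 132 130 125]
```

Run:
```python
from track import *
from seq import seq
T=np.load('cmd.npy')
def ap(T,d,w,n):
    T=T.copy()
    for _ in range(n):
        T[:3,3]+=T[:3,:3]@(np.array(d)*10.);T[:3,:3]=T[:3,:3]@R.from_rotvec(w).as_matrix()
    return T
T=ap(T,(0,0,-4.5),(0,0,0),2);T=ap(T,(-2.3,-3.05,-.05),(0,.122,0),5);T=ap(T,(-2.4,-1,0),(0,0,0),1)
print(T[:3,3]);np.save('cmd2.npy',T)
T1=ap(T,(2.4,1,0),(0,0,0),1)
print(step(T1,target(np.radians(307.5),42,90),5))
print(seq(307.5,10,2))
```

```text
[727.11371286  34.65533032 299.84889639]
(array([2.2893684 , 3.05131789, 0.3250955 ]), array([-1.89798896e-04, -1.22045135e-01, -4.53163471e-07]))
-0.53 -0.58 0 0 0 0 -1;-0.62 -0.48 0 0 0 0 -1
```

>>> apply_moves(
  commands="2.4 1 0 0 0 0 1;2.29 3.05 0.33 0 -0.122 0 1;2.29 3.05 0.33 0 -0.122 0 1;2.29 3.05 0.33 0 -0.122 0 1;2.29 3.05 0.33 0 -0.122 0 1;2.29 3.05 0.33 0 -0.122 0 1;0 0 0 0 0 0 1;0 0 0 0 0 0 1",
)

```text
time_s: 15.18
eef_pos: [607.6, -136.5, 256.0]
tcp_rot: [-2.156, 1.618, 0.677]
ft_force: [0.2, 0.1, 0.0]
width: 85.5
```

```bash
python3 chk.py wrist w12
```

```text
15.175 [ 0.605  0.652 -0.439  1.532 -0.278  1.319 -0.968] [ 607.6 -136.5  256. ] [-2.1557  1.6182  0.6772] [0.2 0.1 0. ] 85.5
F mach [0.2 0.1 0. ]
27.09754979240313 -37.13655908194309 185.9442939214388 -53.88277480856279
```

View pics/w12.png

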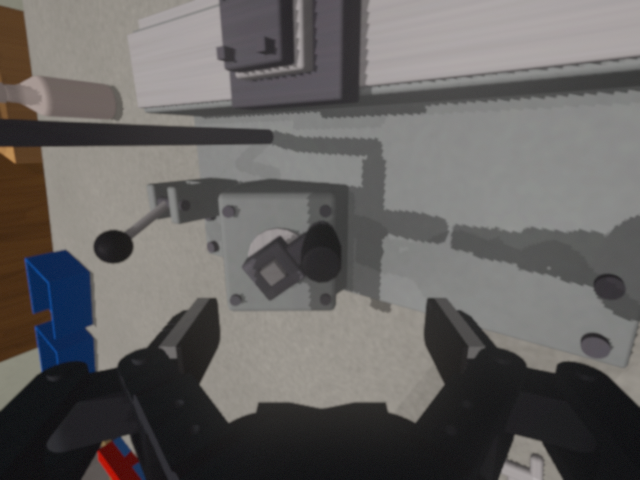

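>>> apply_moves(
  commands="0 0 4.5 0 0 0 1;0 0 4.5 0 0 0 1;0 0 0 0 0 0 1;0 0 0 0 0 0 -1;0 0 0 0 0 0 -1;0 0 0 0 0 0 -1;0 0 0 0 0 0 -1;0 0 0 0 0 0 -1",
)

```text
time_s: 16.23
eef_pos: [593.9, -87.0, 182.8]
tcp_rot: [-2.156, 1.618, 0.676]
ft_force: [2.0, -3.6, 4.3]
width: 25.0
```

```bash
python3 chk.py wrist w13
```

```text
16.225 [ 0.564  0.697 -0.454  1.655 -0.284  1.137 -0.964] [593.9 -87.  182.8] [-2.1564  1.6175  0.6755] [ 2.  -3.6  4.3] 25.0
F mach [ 1.  -4.   4.3]
27.963922908832046 -37.04689731614179 96.46404459353754 -52.95358370486355
```

>>> apply_moves(
  commands="-0.53 -0.58 0 0 0 0 -1;-0.62 -0.48 0 0 0 0 -1;0 0 0 0 0 0 -1;0 0 0 0 0 0 -1;0 0 0 0 0 0 -1",
)

```text
time_s: 16.9
eef_pos: [601.5, -75.5, 188.9]
tcp_rot: [-2.157, 1.619, 0.675]
ft_force: [2.4, -5.8, 3.2]
width: 25.1
```

```bash
python3 chk.py wrist w14
```

```text
16.9 [ 0.545  0.693 -0.457  1.644 -0.288  1.141 -0.985] [601.5 -75.5 188.9] [-2.1566  1.6187  0.6745] [ 2.4 -5.8  3.2] 25.1
F mach [ 0.7 -6.2  3.2]
38.46320067813417 -26.27008330214819 96.4264982544526 -34.332788852984095
```

View pics/w14.png

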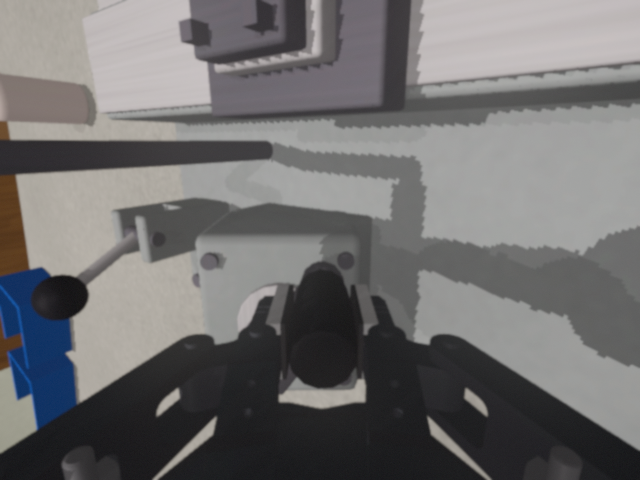

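Run:
```python
from track import *
print(step(target(np.radians(327.5),42,90),np.load('cmd2.npy'),5))
```

```text
(array([-2.53991039, -3.04015123,  0.18622808]), array([1.89798896e-04, 1.22045135e-01, 4.53163471e-07]))
```

>>> apply_moves(
  commands="0 0 0 0 0 0 1;0 0 0 0 0 0 1;0 0 0 0 0 0 1;0 0 0 0 0 0 1;0 0 -4.5 0 0 0 1;0 0 -4.5 0 0 0 1",
)

```text
time_s: 17.7
eef_pos: [615.0, -123.4, 263.1]
tcp_rot: [-2.157, 1.615, 0.681]
ft_force: [0.4, 0.4, 0.4]
width: 85.6
```

>>> apply_moves(
  commands="-2.54 -3.04 0.19 0 0.122 0 1;-2.54 -3.04 0.19 0 0.122 0 1;-2.54 -3.04 0.19 0 0.122 0 1;-2.54 -3.04 0.19 0 0.122 0 1;-2.54 -3.04 0.19 0 0.122 0 1;0 0 0 0 0 0 1;0 0 0 0 0 0 1;0 0 0 0 0 0 1",
)

```text
time_s: 18.7
eef_pos: [727.1, 32.3, 298.3]
tcp_rot: [2.511, -1.887, -0.0]
ft_force: [0.0, 0.3, -0.2]
width: 85.4
```

```bash
python3 snap.py wrist w15
python3 - <<'E'
from track import *
import pickle
s,c=pickle.load(open('w15.pkl','rb'))
crop(c["color"],280,110,360,210,6,"pics/w15c.png")
E
python3 align.py w15 310 "list(range(140,170,3))+list(range(176,188,2))"
```

```text
18.7 [ 0.045  0.587 -0.275  1.399  0.164  1.179 -1.538] [727.1  32.3 298.3] [ 2.5105e+00 -1.8869e+00 -2.0000e-04] [ 0.   0.3 -0.2] 85.4
140 310 [184 183 181 174 155 133 120 119 134 158 169 173 176 178 178 178]
143 310 [181 179 175 166 147 123 108 104 108 115 126 146 166 176 178 178]
146 310 [181 179 175 166 149 124 108 104 108 116 135 157 169 176 177 178]
149 310 [180 174 171 166 152 126 108 104 107 114 118 123 140 166 176 178]
152 310 [176 172 171 166 152 127 108 104 107 115 121 139 161 173 176 176]
155 310 [180 177 173 167 152 127 109 104 104 109 123 142 159 167 172 174]
158 310 [180 176 172 166 150 127 108 102 102 106 112 120 137 161 173 177]
161 310 [176 173 170 165 150 126 108 105 113 123 125 134 154 170 174 175]
164 310 [177 175 171 165 150 126 109 104 104 109 127 152 167 173 176 176]
167 310 [177 175 172 167 155 133 118 113 112 118 143 166 176 178 178 178]
176 310 [136 136 139 141 152 170 183 185 180 162 141 130 129 133 137 140]
178 310 [129 129 131 134 153 183 200 204 199 180 155 139 136 135 136 137]
180 310 [135 136 136 139 157 183 200 205 200 181 157 141 138 138 138 137]
182 310 [136 137 136 140 156 184 200 205 199 181 156 140 138 138 138 138]
184 310 [128 122 119 124 150 182 199 205 198 176 146 132 131 132 132 130]
186 310 [147 145 144 146 160 184 200 205 199 180 158 147 145 146 147 147]
```

View pics/w15c.png

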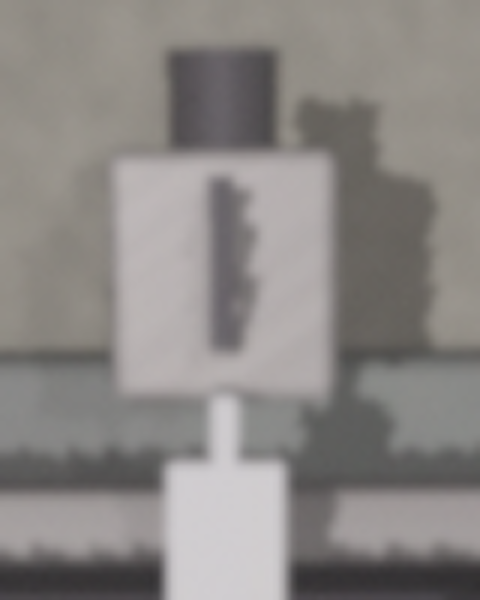

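```bash
cat > edge.py <<'E'
import sys,pickle
from track import *
from scipy.optimize import least_squares
from scipy.special import erf
def go(n,c0):
    s,c=pickle.load(open(n+'.pkl','rb'));T=T_of(c,s);Mi=np.linalg.inv(M);g=c["color"].astype(float)
    g=g.mean(2)
    st=lambda x,e,sg:.5*(1+erf((x-e)/sg/2**.5))
    P=[];B=[]
    for r in range(178,187):
        x=np.arange(c0-6,c0+8);y=g[r,x]
        f=lambda p:p[0]+(p[1]-p[0])*st(x,p[3]+p[4]/2,p[5])+(p[2]-p[0])*(st(x,p[3]-p[4]/2,p[5])-st(x,p[3]+p[4]/2,p[5]))-y
        q=least_squares(f,[135,135,205,c0,4.3,.9]).x;P.append((r,q[3],q[4],q[5]))
    for r in range(143,166):
        x=np.arange(c0-7,c0+0);y=g[r,x]   # left edge only
        f=lambda p:p[0]+(p[1]-p[0])*st(x,p[2],p[3])-y
        q=least_squares(f,[178,105,c0-2,.9]).x;B.append((r,q[2],q[3]))
    P=np.array(P);B=np.array(B)
    print(n,"ptr",np.median(P,0).round(2),"blade left",np.median(B,0).round(2), 'slope',np.polyfit(B[:,0],B[:,1],1)[0].round(3))
    mp=np.median(P,0);pc=mp[1];bl=np.median(B,0)
    yP=np.mean([tow(Mi,at_z(c,T,(a[1],a[0]),119))[0][1] for a in P]);yB=np.mean([tow(Mi,at_z(c,T,(a[1],a[0]),119))[0][1] for a in B])
    ww=[tow(Mi,at_z(c,T,(pc+d*mp[2]/2,182),119))[0][1] for d in (-1,1)]
    print(" y ptr",yP," blade centre",yB-1.5," diff",yB-1.5-yP,"ptr width",ww[0]-ww[1])
go('w11',320);go('w15',317)
E
python3 edge.py
```

```text
w11 ptr [182.   319.91   4.87   1.03] blade left [154.   316.78   1.07] slope 0.0
 y ptr -6.969385187330463  blade centre -6.336254489886168  diff 0.6331306974442947 ptr width 3.4804120722137384
w15 ptr [182.   316.93   4.85   0.98] blade left [154.   314.71   1.48] slope 0.011
 y ptr -6.328557857627885  blade centre -6.426133538246344  diff -0.09757568061845845 ptr width 3.459727660894032
```

Run:
```python
from track import *
from seq import seq
print(step(np.load('cmd2.npy'),target(np.radians(327),42,90),5));print(seq(327,5,2))
```

```text
(array([2.54998711, 3.04439346, 0.12619441]), array([-1.89798896e-04, -1.22045135e-01, -4.53163471e-07]))
-0.34 -0.20 0 0 0 0 -1;-0.35 -0.17 0 0 0 0 -1
```

>>> apply_moves(
  commands="2.4 1 0 0 0 0 1;2.1 2.83 0.05 0 -0.122 0 1;2.1 2.83 0.05 0 -0.122 0 1;2.1 2.83 0.05 0 -0.122 0 1;2.1 2.83 0.05 0 -0.122 0 1;2.1 2.83 0.05 0 -0.122 0 1;0 0 0 0 0 0 1",
)

```text
time_s: 19.62
eef_pos: [613.8, -135.5, 268.1]
tcp_rot: [-2.147, 1.632, 0.68]
ft_force: [0.2, -0.1, -0.4]
width: 85.4
```

```bash
python3 chk.py wrist w16;python3 - <<'E'
from track import *
def ap(T,d,w,n):
    T=T.copy()
    for _ in range(n):
        T[:3,3]+=T[:3,:3]@(np.array(d)*10.);T[:3,:3]=T[:3,:3]@R.from_rotvec(w).as_matrix()
    return T
T=ap(np.load('cmd2.npy'),(2.4,1,0),(0,0,0),1);T=ap(T,(2.1,2.83,.05),(0,-.122,0),5);np.save('cmd3.npy',T)
print(step(T,target(np.radians(327),42,0),2))
E
```

```text
19.625 [ 0.593  0.646 -0.43   1.51  -0.286  1.342 -0.987] [ 613.8 -135.5  268.1] [-2.1472  1.6317  0.6801] [ 0.2 -0.1 -0.4] 85.4
F mach [ 0.1 -0.2 -0.4]
33.39838991039949 -30.820946792802832 196.2960694617778 -42.70166739017606
(array([0.11666766, 0.03942906, 4.96398454]), array([-0.00044594, -0.00011286,  0.00013922]))
```

View pics/w16.png

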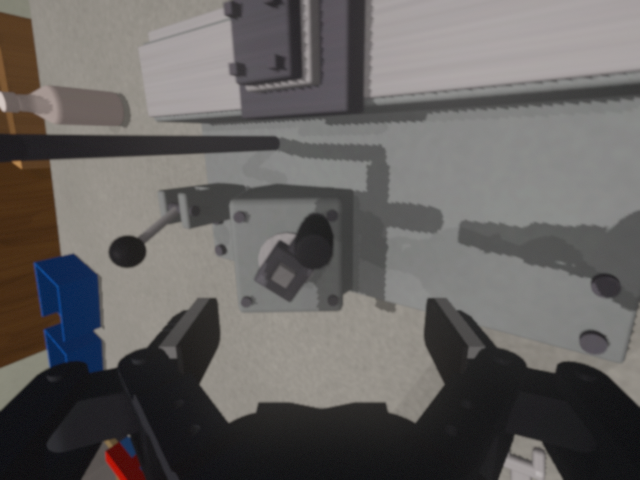

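>>> apply_moves(
  commands="0.12 0.04 4.96 0 0 0 1;0.12 0.04 4.96 0 0 0 1;0 0 0 0 0 0 1;0 0 0 0 0 0 1;0 0 0 0 0 0 -1;0 0 0 0 0 0 -1;0 0 0 0 0 0 -1;0 0 0 0 0 0 -1",
)

```text
time_s: 20.68
eef_pos: [600.9, -75.0, 188.9]
tcp_rot: [-2.157, 1.617, 0.677]
ft_force: [0.8, -2.2, 1.8]
width: 25.1
```

>>> apply_moves(
  commands="0 0 0 0 0 0 -1;-0.34 -0.2 0 0 0 0 -1;-0.35 -0.17 0 0 0 0 -1;0 0 0 0 0 0 -1;0 0 0 0 0 0 -1;0 0 0 0 0 0 -1",
)

```text
time_s: 21.42
eef_pos: [602.7, -69.5, 192.1]
tcp_rot: [-2.157, 1.619, 0.676]
ft_force: [0.5, -5.7, 0.6]
width: 25.2
```

```bash
python3 chk.py wrist w17
python3 - <<'E'
from track import *
print(step(target(np.radians(337),42,90),np.load('cmd2.npy'),5))
E
```

```text
21.425 [ 0.534  0.688 -0.453  1.644 -0.294  1.142 -0.991] [602.7 -69.5 192.1] [-2.1571  1.6192  0.6759] [ 0.5 -5.7  0.6] 25.2
F mach [-1.1 -5.6  0.6]
41.32029803488558 -20.000318731725816 95.9678641864481 -25.82843639314287
(array([-2.40998012, -2.9707462 ,  0.21856114]), array([1.89798896e-04, 1.22045135e-01, 4.53163471e-07]))
```

>>> apply_moves(
  commands="0 0 0 0 0 0 1;0 0 0 0 0 0 1;0 0 0 0 0 0 1;0 0 0 0 0 0 1;0 0 -4.5 0 0 0 1;0 0 -4.5 0 0 0 1",
)

```text
time_s: 22.22
eef_pos: [616.8, -117.3, 266.9]
tcp_rot: [-2.157, 1.615, 0.681]
ft_force: [0.3, -0.5, -0.9]
width: 85.4
```

>>> apply_moves(
  commands="-2.41 -2.97 0.22 0 0.122 0 1;-2.41 -2.97 0.22 0 0.122 0 1;-2.41 -2.97 0.22 0 0.122 0 1;-2.41 -2.97 0.22 0 0.122 0 1;-2.41 -2.97 0.22 0 0.122 0 1;0 0 0 0 0 0 1;0 0 0 0 0 0 1;0 0 0 0 0 0 1",
)

```text
time_s: 23.22
eef_pos: [727.0, 32.2, 298.3]
tcp_rot: [2.511, -1.887, -0.0]
ft_force: [-0.8, -0.5, -0.2]
width: 85.4
```

```bash
python3 snap.py wrist w18
python3 - <<'E'
from track import *
import pickle
s,c=pickle.load(open('w18.pkl','rb'))
crop(c["color"],280,110,360,210,6,"pics/w18c.png")
E
python3 align.py w18 310 "list(range(140,170,3))+list(range(176,188,2))"
```

```text
23.225 [ 0.042  0.586 -0.27   1.399  0.161  1.178 -1.535] [727.   32.2 298.3] [ 2.5106e+00 -1.8868e+00 -2.0000e-04] [-0.8 -0.5 -0.2] 85.4
140 310 [184 183 181 174 155 132 117 114 130 156 169 173 176 178 178 177]
143 310 [181 179 175 166 146 121 107 104 107 115 126 147 167 176 178 178]
146 310 [181 179 174 167 147 123 107 104 108 117 135 157 169 175 177 178]
149 310 [179 174 171 165 149 124 107 104 107 113 119 124 142 165 176 177]
152 310 [176 174 172 166 152 127 109 104 107 114 122 138 161 173 175 175]
155 310 [180 178 173 167 153 128 109 103 106 113 124 143 160 168 173 175]
158 310 [179 175 172 166 151 127 108 102 103 106 112 121 138 161 173 176]
161 310 [176 172 170 164 150 125 107 104 108 115 120 133 154 169 174 175]
164 310 [177 175 172 165 151 126 108 104 104 109 127 151 168 174 175 177]
167 310 [177 175 172 167 156 136 122 117 113 120 142 165 176 178 178 178]
176 310 [135 135 138 145 161 178 186 186 176 152 134 135 138 138 139 140]
178 310 [129 129 132 140 166 192 204 205 195 168 144 137 136 135 136 136]
180 310 [136 136 138 146 169 194 204 205 195 170 145 137 138 138 137 138]
182 310 [135 136 137 145 170 194 205 205 196 169 145 138 137 137 137 137]
184 310 [128 123 121 132 165 193 204 205 194 163 132 129 131 133 132 129]
186 310 [147 146 144 152 173 195 205 205 196 171 151 146 146 145 146 144]
```

View pics/w18c.png

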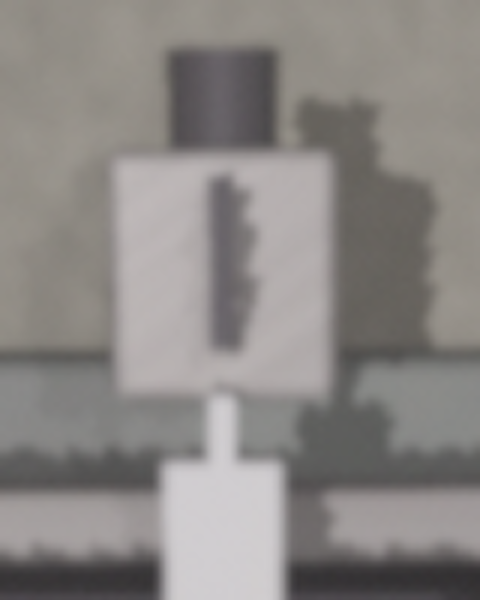

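```bash
python3 - <<'E'
from track import *
T=np.load('cmd2.npy');Mi=np.linalg.inv(M)
print(tow(Mi,T[:3,3]), (M[:3,:3].T@T[:3,:3]).round(4))
E
python3 snap.py top t18
python3 - <<'E'
from h import *
crop(cv2.imread("pics/t18.png"),180,130,400,300,3.5,"pics/t18c.png")
E
```

```text
[[189.97241566  -6.43481114 299.84889639]] [[-3.e-04 -1.e+00  9.e-04]
 [-1.e+00  3.e-04  6.e-04]
 [-6.e-04 -9.e-04 -1.e+00]]
23.275 [ 0.042  0.586 -0.27   1.399  0.161  1.178 -1.536] [727.1  32.2 298.4] [ 2.5106e+00 -1.8872e+00 -1.0000e-04] [ 0.7  0.5 -0.3] 85.3
```

View pics/t18c.png

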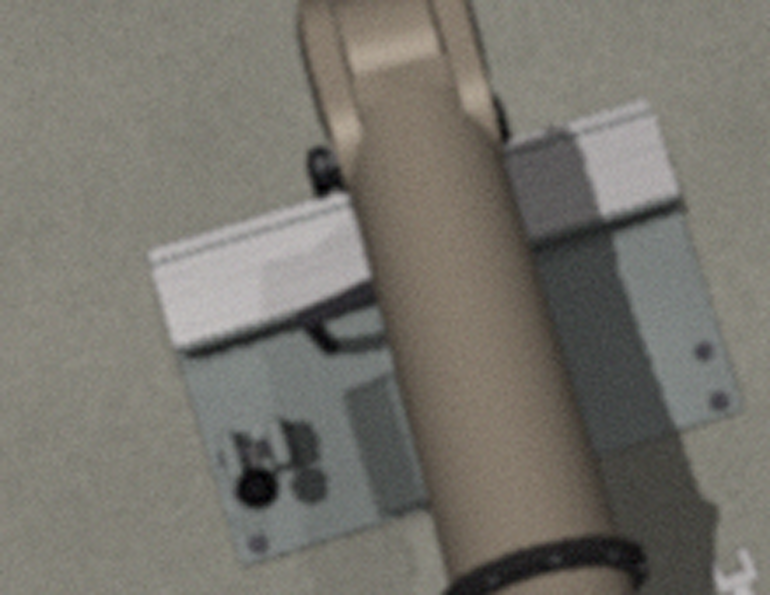

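>>> apply_moves(
  commands="0 0 -4.7 0 0 0 -1;0 0 -4.7 0 0 0 -1;0 0 -4.7 0 0 0 -1;-3.1 4.1 0 0 0 0 -1;-3.1 4.1 0 0 0 0 -1;-3.1 4.1 0 0 0 0 -1;-3.1 4.1 0 0 0 0 -1;-3.1 4.1 0 0 0 0 -1",
)

```text
time_s: 24.32
eef_pos: [485.3, 125.4, 439.7]
tcp_rot: [-2.512, 1.886, -0.001]
ft_force: [-0.1, 0.4, 0.7]
width: -0.1
```

>>> apply_moves(
  commands="-3.1 4.1 0 0 0 0 -1;0 0 0 0 0 0 -1;0 0 0 0 0 0 -1",
)

```text
time_s: 24.7
eef_pos: [439.4, 143.1, 439.9]
tcp_rot: [-2.512, 1.885, -0.002]
ft_force: [0.0, -0.1, -0.4]
width: 0.0
```

```bash
python3 snap.py wrist w19; python3 -c "
from track import *
from plant import *
s=read_state();print(tow(np.linalg.inv(M),s['eef_pos']))"; python3 snap.py scene s19
```

```text
24.7 [-0.051  0.032 -0.406  1.828  0.014  1.283 -1.748] [439.4 143.1 439.9] [-2.5122e+00  1.8854e+00 -1.5000e-03] [ 0.  -0.1 -0.4] 0.0
[[-55.3279776 178.3591681 439.6940638]]
24.75 [-0.051  0.033 -0.405  1.828  0.014  1.283 -1.748] [439.7 143.  439.7] [-2.5119e+00  1.8863e+00 -7.0000e-04] [ 0.5 -0.2 -0.6] 0.2
```

View pics/w19.png

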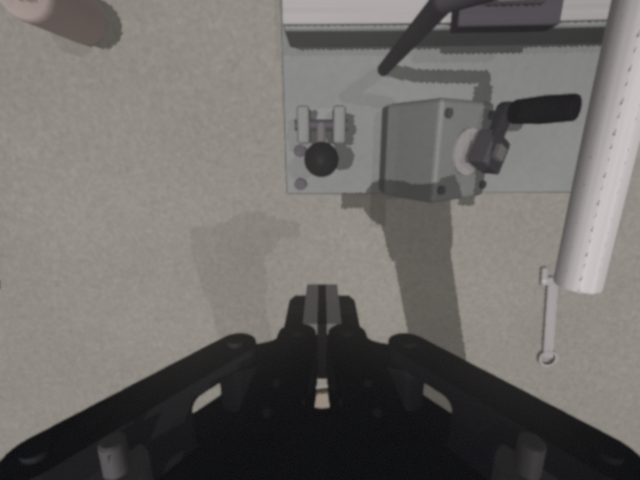

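View pics/s19.png

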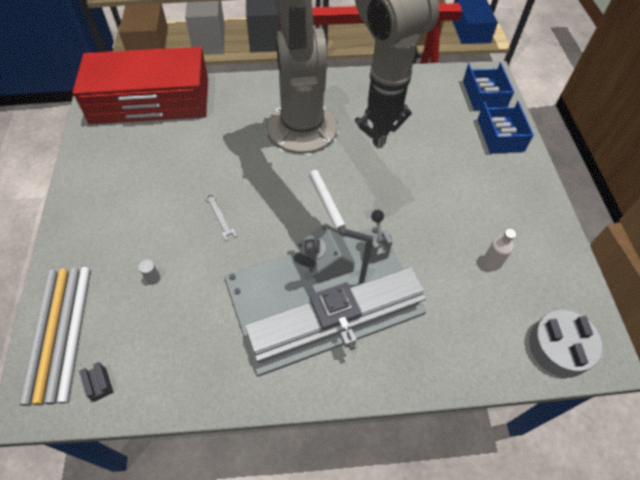

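>>> apply_moves(
  commands="0 0 5.5 0 0 0 -1;0 0 5.5 0 0 0 -1;0 0 5.5 0 0 0 -1;0 0 5.5 0 0 0 -1;0 0 0 0 0 0 -1;0 0 0 0 0 0 -1",
)

```text
time_s: 25.55
eef_pos: [440.3, 144.3, 221.0]
tcp_rot: [-2.512, 1.884, -0.001]
ft_force: [0.5, -0.1, 0.6]
width: -0.2
```

```bash
python3 snap.py wrist w20; python3 -c "
from track import *
from plant import *
s=read_state();print(tow(np.linalg.inv(M),s['eef_pos']))"
```

```text
25.55 [-0.098  0.267 -0.405  2.106  0.146  0.793 -1.88 ] [440.3 144.3 221. ] [-2.5121e+00  1.8838e+00 -1.0000e-03] [ 0.5 -0.1  0.6] -0.2
[[-54.12939173 179.58756395 221.61242517]]
```

View pics/w20.png

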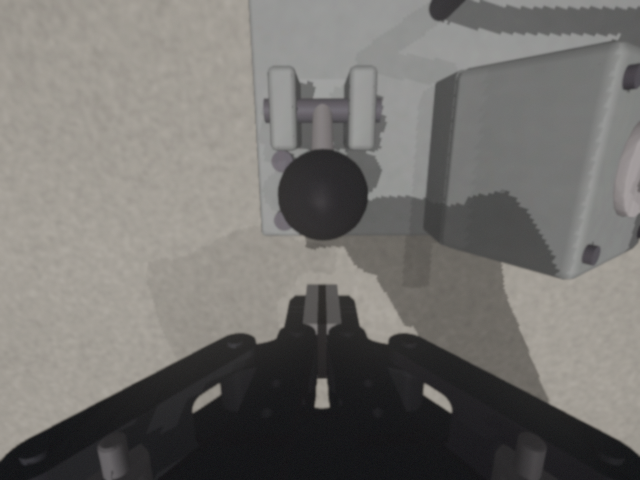

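>>> apply_moves(
  commands="0 -1 0 0 0 0 -1;0 -1 0 0 0 0 -1;0 -1 0 0 0 0 -1;0 -1 0 0 0 0 -1;0 -1 0 0 0 0 -1;0 -1 0 0 0 0 -1;0 -1 0 0 0 0 -1;0 0 0 0 0 0 -1",
)

```text
time_s: 26.6
eef_pos: [506.8, 164.0, 219.5]
tcp_rot: [-2.514, 1.884, -0.0]
ft_force: [-0.3, -0.6, 0.7]
width: 0.3
```

```bash
python3 snap.py wrist w21; python3 snap.py scene s21
```

```text
26.6 [-0.119  0.373 -0.38   1.955  0.182  0.845 -1.883] [506.8 164.  219.5] [-2.5136e+00  1.8836e+00 -1.0000e-04] [-0.3 -0.6  0.7] 0.3
26.65 [-0.119  0.373 -0.381  1.957  0.182  0.845 -1.883] [506.3 163.8 219.4] [ 2.5141e+00 -1.8838e+00 -4.0000e-04] [-0.3  0.2 -0.2] 0.0
```

View pics/w21.png

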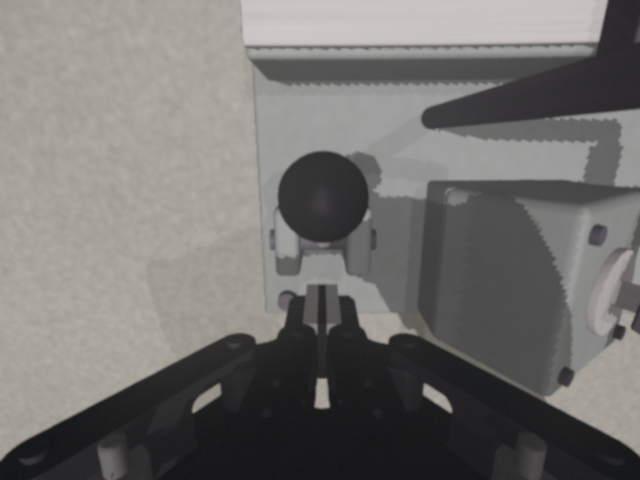

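Ball has dropped to the back of the pivot. Retreat forward, then up, and check everything.

>>> apply_moves(
  commands="0 3.5 0 0 0 0 -1;0 3.5 0 0 0 0 -1;0 0 -5.5 0 0 0 -1;0 0 -5.5 0 0 0 -1;0 0 -5.5 0 0 0 -1;0 0 0 0 0 0 -1;0 0 0 0 0 0 -1;0 0 0 0 0 0 -1",
)

```text
time_s: 27.7
eef_pos: [438.1, 143.7, 383.0]
tcp_rot: [2.512, -1.882, -0.003]
ft_force: [0.1, -1.1, 0.3]
width: -0.0
```

```bash
python3 snap.py wrist w22; python3 snap.py scene s22; python3 snap.py top t22
python3 - <<'E'
from track import *
import pickle
c=pickle.load(open('s22.pkl','rb'))[1];T=T_of(c)
for l in (0,1.0):
    print(l,proj(c,T,tow(M,[30+72*np.sin(l-.5),180,98+72*np.cos(l-.5)])))
crop(c["color"],220,165,435,365,3,"pics/s22c.png")
c=pickle.load(open('t22.pkl','rb'))[1];T=T_of(c)
for l in (0,1.0): print(l,proj(c,T,tow(M,[30+72*np.sin(l-.5),180,98+72*np.cos(l-.5)])))
crop(c["color"],210,140,410,300,3.75,"pics/t22c.png")
E
```

```text
27.7 [-0.046  0.073 -0.424  1.916  0.032  1.162 -1.768] [438.1 143.7 383. ] [ 2.5122 -1.882  -0.0027] [ 0.1 -1.1  0.3] -0.0
27.75 [-0.047  0.073 -0.424  1.916  0.032  1.162 -1.768] [438.2 143.7 383. ] [ 2.5124 -1.8821 -0.0026] [-0.2  0.3 -0.5] -0.1
27.8 [-0.047  0.073 -0.424  1.916  0.032  1.162 -1.768] [438.4 143.8 383.2] [ 2.5126e+00 -1.8823e+00 -2.5000e-03] [-0.1 -0.6  0.2] -0.3
0 [[376.91845233 215.6444301 ]]
1.0 [[388.75167579 236.88347477]]
0 [[253.10285492 269.19830195]]
1.0 [[245.88858561 245.24167198]]
```

View pics/s22c.png

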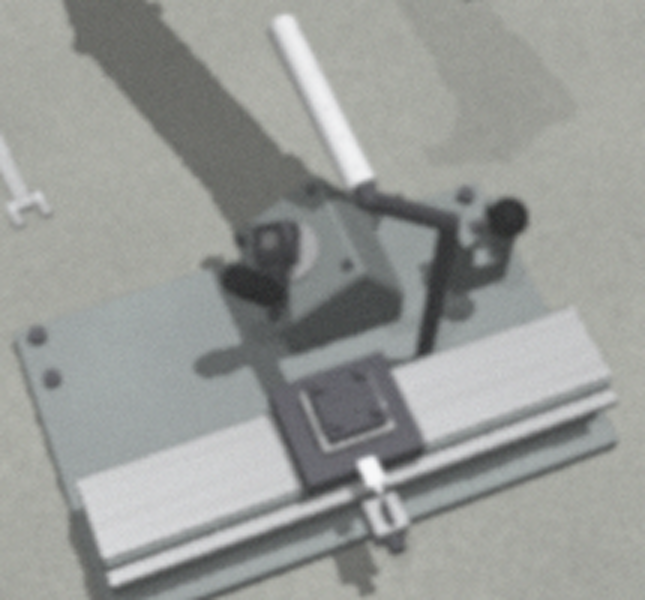

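View pics/t22c.png

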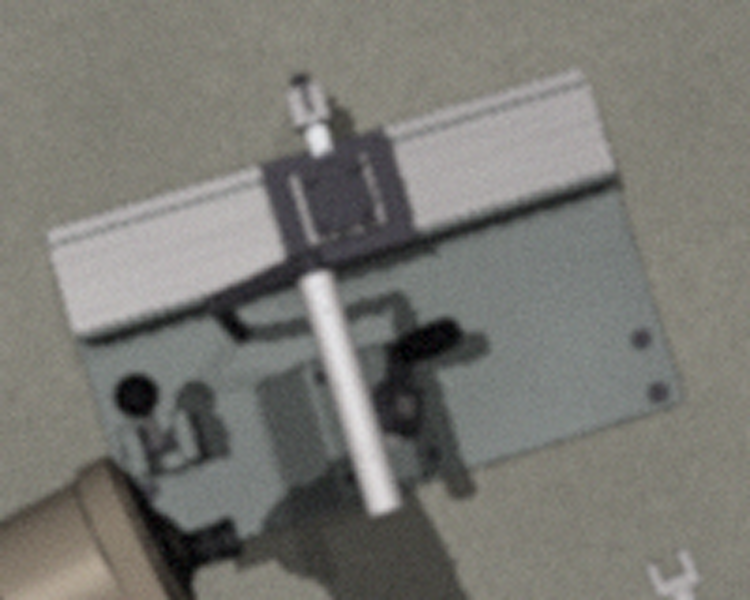

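View pics/w22.png

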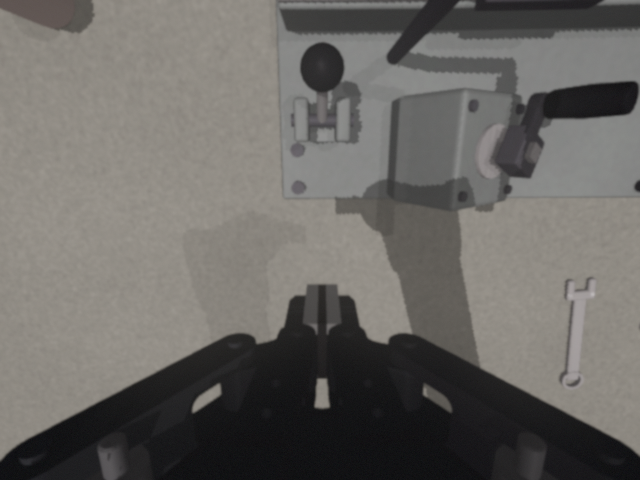

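```bash
python3 -c "
from plant import *
print(close_job())"
```

```text
the job is handed in; nothing more can be done
None
```

The carriage's pointer is in line with the stop's blade, and the lock lever has been thrown over and stays locked. The job was handed in at about 28 s, with the gripper clear of everything.

- **Winding:** I held the crank handle with the tool leaning along the shaft and wound about 940° counter-clockwise. I then let go, looked from above, and made two small corrections of about 19° and 8°. The tool stayed at the same distance along the shaft axis to within about 1.5 mm. The hub looked fully on its square, and the forces I read stayed around 10 N or less.
- **Alignment check:** the last close wrist picture put pointer and blade at the same pixel column, about 316.5. That is good to roughly 0.2 mm. The blade's shadow blurred its right edge, so different readings disagreed by 0.1 to 0.4 mm before the last correction.
- **Lever check:** I pushed the ball from the front with closed fingers and it dropped over. After the arm backed off, the ball sat within about 1 pixel of its computed locked position in both the scene and top views.
- **Other objects:** the spanner, bottle and bar were never approached. I did not compare their positions before and after by measurement.

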